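Fetch the pickle jar from behind the tumbler and canister

ROBOT

A 6-joint arm with a two-finger parallel gripper is mounted at the origin on the work surface. World frame = base frame: x ahead of the robot, y to its left, z up, the work surface at z = 0. Lengths are in m, angles in rad, forces in N, time in s.
With the tool pointing down it reaches from about 0.425 to 0.925 m from the base axis. Payload 12.5 kg.
Tool frame: the origin (TCP) lies between the finger pads; the fingertips stand 11 mm ahead of it and the grasp point (between the pads) lies 8 mm behind it; z points along the fingers, x is the direction in which the jaws open and shut, and the axes are right-handed (so a half turn about z gives the same grasp; the last joint's range is limited). The gripper opens to 85 mm and grips with 20 to 120 N. Pads are 22 mm wide; open, the fingers measure 114 mm over their backs; the gripper's body (76 mm by 85 mm) begins 54 mm behind the grasp point. The pads swing forward as they close: fully open they stand 13 mm farther back than shut.
Start: joints at [1.232, 0.491, 1.559, -0, 1.092, -0.106], TCP at [0.144, 0.608, 0.242] pointing down, gripper open.
Joint ranges: [-3.1, 3.1], [-0.84, 2.19], [0.05, 2.79], [-1.13, 4.28], [0.06, 2.93], [-2.69, 2.69]. Speed limits (rad/s): [2.22, 2.22, 2.79, 3.14, 3.14, 3.14].

INTERFACE

Orientations are given as a 3x3 rotation matrix whose columns are the frame's x, y, z axes.
In Python, from cell import manip, eyes gives the robot as it stands.
- The arm moves only by the tool move_arm, never from a script. Its arguments are lists of equal length, an entry for each row: "dr": the turn, a rotation vector about the tool's x, y, z in rad, a list of three; "offset": the shift along the tool's x, y, z in m, a list of three; "grip": the finger opening in m, from 0 to 0.0854. A call has 1 to 12 rows; each row shifts and turns the pose as measured when the row begins, along the tool's axes as they then stand; what a row does not reach is not made up. A row lasts 1/10 s, in which the tool goes at most 50 mm and 8.59 degrees, less where a joint would pass 70% of its speed; a pose out of reach is approached as far as the arm can. A call with a gripper value outside its range is refused whole. The fingers move at their own pace and stop on an object; "newtons" is the grip in N (left out, the last holds). Time passes only in rows, so rows that do not move let the fingers close. It gives the time, the measured TCP pose, the force and the opening at its end, in the units of the state.
- manip.read_state(): the state, without advancing time (a new reading comes with each control period).
- eyes.grab_frame(name): name is "side" or "top" or "wrist"; returns the picture (384x512x3 uint8, red, green, blue); there is no depth.
- eyes.camera_info(name): a dict with "fov_y" (degrees; the focal length in pixels is half the picture's height over the tangent of half this angle, whatever the lens; pixels are square), "cx", "cy" (the principal point, pixels), "position" and "attitude" of the camera in the world. Camera axes: x right, y up, looking along -z (the intrinsics and any distortion apply to the point x, -y, -z); pixel columns grow to the right and rows downward; lengths in m; the calibration is good to about 2 mm. A picture is of the moment at which its call begins: read the wrist's pose just before it. camera_info takes no time and is no camera call; for the wrist camera it gives the pose at the moment of the call.
- manip.hand_in(): hands the job in, once; it reports no verdict.
The state is a dict: "clock": time; "joint_pos": joint angles; "qvel": joint speeds; "tau": joint torques, N m; "eef_pos": TCP position; "tcp_rot": TCP orientation; "ft_force": force on the tool from outside, world axes, zero at the start; "moment": the same for the moment, N m; "grip_width": opening from 0.0 (shut) to 1.0 (fully open).
Only numpy, scipy, OpenCV 4.12 (cv2) and the standard library are available. Lean on these libraries where they do the work, as an engineer would, in place of code of your own. Each camera call takes 0.05 s, during which the arm holds its last target. There are 200 camera calls.

TASK

Get the pickle jar out onto the thali. First take the yellow scoop off the thali and snap its handle down, bowl upward, into the empty spring clip of the tool rail; then set the tumbler and the canister standing on the grey side tray without shifting the jar, and only when both are there lift the jar out and set it down gently, upright, inside the circle in the middle of the thali. After that put the tumbler and the canister back, each standing on the very spot on the shelf where it stood before, and leave the little bowl and the mortar alone.

Things in the scene. Friction and masses are not known exactly. Their poses are not given: they have to be found in the camera images.
- scoop: Yellow plastic scoop, 60 g, lying bowl-up on the thali. Straight round handle, 16 mm diameter, free from x = -55 to +55 mm along its own x axis; beyond -55 an end disc 36 mm across, 6 mm thick; from x = +55 to +115 the flat-bottomed bowl, 50 mm wide, 36 mm high. Origin: below the middle of the handle, in the plane of the bowl's underside; the handle's axis is 18 mm above the origin. z up.
- tumbler: Tall open steel drinking tumbler, 130 mm high, 54 mm across at the foot and 64 mm at the rim (about 60 mm at 100 mm height), 0.18 kg. Stands at one of the two front places of the shelf (left or right varies). Origin: centre of its underside; z up.
- canister: Closed steel spice canister, 130 mm high with the small knob (16 mm) on its lid; straight body 60 mm across up to 100 mm, lid 62 mm across from 100 to 108 mm, 0.28 kg. Stands at the other front place of the shelf. Origin: centre of its underside; z up.
- jar: Short amber glass pickle jar with steel lid, 58 mm across, 80 mm high, 0.3 kg, at the back of the shelf behind and between tumbler and canister, about 7 mm from each, so that a gripper's body cannot come down to it while they stand there. Origin: centre of its underside; z up.
- shelf: Fixed low angle-iron shelf, 140 mm (x) by 220 mm (y), flat top 70 mm above its origin, with upstanding lips 8 mm high along its front (-x) and rear (+x) edges. The front places, each marked by a flat round pad 84 mm across, are centred at x = -23, y = +50 and -50 mm; the jar's place at x = +22, y = 0. +x points away from the robot, to the back. Origin: centre of its footprint, on the table.
- tray: Fixed grey plastic side tray in front of the shelf, 120 mm (x) by 230 mm (y), floor 4 mm above the table, rim 12 mm high and 4 mm thick. Has room for both tumbler and canister, for example at y = +55 and -55 mm. Origin: centre of its underside; z up.
- thali: Fixed round steel thali (plate), 250 mm across, flat floor 224 mm across and 3 mm above the origin, rim 18 mm high. A flat circle 84 mm across is marked in the middle of the floor. Origin: centre of its underside; z up.
- clip_free: The empty one of 3 spring clips 60 mm apart on a rail. Origin: underside centre of its foot (44x100x8 mm). Push a 16 mm handle, lying along its y (bowl to either side), straight down between jaw pairs at y = -40 and +40 mm (10 mm long, mouth 34 mm wide at z 68, 13 mm at z 52); it snaps in (5-8 N), axis resting at z 45. Between the pairs nothing is above z 17. Fits up to 15 mm off centre in y.
- katori: Bystander: small steel bowl, 84 mm across, 40 mm high. Leave alone. Origin: centre of its underside.
- mortar: Bystander: little pale stone mortar, 80 mm across, 55 mm high. Leave alone. Origin: centre of its underside.
Mind the look-alikes: they are no part of the job. What is shaped like the canister but blue, green or red is not meant.

How it is judged:
By the outcome, as a careful person would: the job done as asked, in the order asked, and still so for the second after the job is handed in, with the robot touching nothing.
It also fails if it takes over 144 s, if anything falls off the work surface, if the arm or the gripper's body presses on something with over 40 N, if the wrist force passes 120 N, or if a joint passes its speed limit or range.

## Working session

There is one attempt and no reset: what is moved stays moved. The work goes in short steps, Python scripts to look and compute and a tool call to move; the robot and the scene stay as the last step left them, time stands still between calls to the robot, and variables do not carry over. Pictures are saved under pics/ and viewed, about 12 in all and at most 16, crops included, and the job is handed in when it is done.

Besides the shell and the picture viewer there is one more tool, called after "Request:" by a JSON object that holds its "fn" and its "kwargs", one argument or row to a line. move_arm: Moves the arm, as the interface text tells. Its arguments: {"type":"object","properties":{"dr":{"type":"array"},"offset":{"type":"array"},"grip":{"type":"array"},"newtons":{"type":"number"}},"required":["dr","offset","grip"]}

```bash
ls; mkdir -p pics; python3 - <<'E'
from cell import manip, eyes
import cv2
for n in ("side","top"):
    i=eyes.grab_frame(n); cv2.imwrite(f"pics/{n}0.png",cv2.resize(i[:,:,::-1],None,fx=1.5,fy=1.5,interpolation=cv2.INTER_CUBIC)); print(n,eyes.camera_info(n))
print(eyes.camera_info("wrist"));print(manip.read_state())
E
```

```text
pics
side {'fov_y': 47.84951405423806, 'cx': 250.1890971861047, 'cy': 188.74842640016263, 'position': array([ 0.17839251, -0.87239998,  0.70723624]), 'attitude': array([[ 0.90409923,  0.21219969, -0.37091221],
       [-0.42694408,  0.48508391, -0.76315945],
       [ 0.01798134,  0.84833065,  0.5291614 ]])}
top {'fov_y': 47.1202344616825, 'cx': 253.65129155662487, 'cy': 186.94750714970934, 'position': array([0.33118439, 0.03508731, 1.33617151]), 'attitude': array([[-0.13110837,  0.96530502, -0.22582475],
       [-0.99136752, -0.12789535,  0.02886558],
       [-0.00101785,  0.22765984,  0.97374019]])}
{'fov_y': 58.09544748424581, 'cx': 254.12543432582711, 'cy': 195.5444948875855, 'position': array([0.07551376, 0.6250172 , 0.3733723 ]), 'attitude': array([[ 2.30280580e-01, -9.35929693e-01, -2.66470382e-01],
       [ 9.73124137e-01,  2.21332823e-01,  6.35704022e-02],
       [-5.18785098e-04, -2.73947790e-01,  9.61744425e-01]])}
{'clock': 0.1, 'joint_pos': array([ 1.23238051e+00,  4.91488726e-01,  1.55936590e+00, -2.02421357e-05,
        1.09174256e+00, -1.05554602e-01]), 'qvel': array([ 9.03997297e-04, -8.04928507e-04, -2.74840523e-03,  8.41184648e-04,
        7.78577342e-05,  1.57390700e-03]), 'tau': array([ 2.11336024e-03, -6.19451308e+01, -2.62025392e+01, -1.10255635e-04,
        2.91703240e-03, -4.18332462e-06]), 'eef_pos': array([0.14411832, 0.6079637 , 0.24180052]), 'tcp_rot': array([[ 2.30753210e-01,  9.73012259e-01, -3.16555848e-04],
       [ 9.73011796e-01, -2.30753410e-01, -9.53528249e-04],
       [-1.00084102e-03, -8.79828702e-05, -9.99999495e-01]]), 'ft_force': array([ 0.67369953, -0.69244768, -0.06484053]), 'moment': array([ 0.02679855, -0.00738846, -0.02157134]), 'grip_width': 0.9999807260181428}
```

View pics/top0.png

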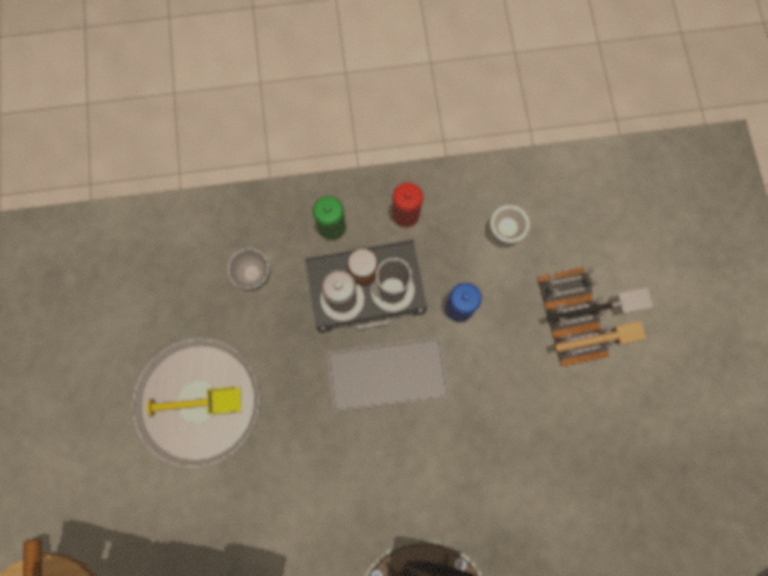

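View pics/side0.png

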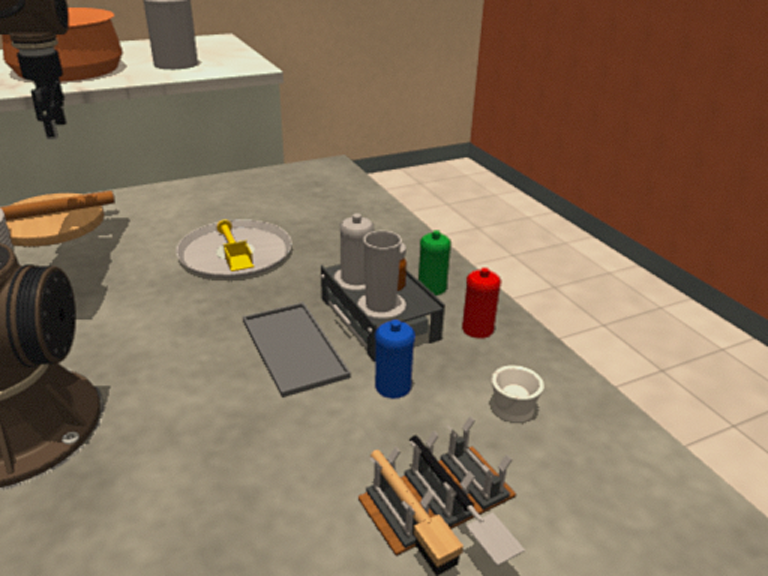

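Side/top views: the steel canister (top px 340,285) stands left, the tumbler (393,278) right, the jar lid at (362,265) behind them. The empty clip is the far one (567,287) and the thali is at (197,402). Look-alikes are blue (463,300), green (329,217) and red (407,203), none of them meant. The two neighbouring clips hold a wooden ladle and a spatula. The bystanders are the katori (249,269) and the mortar (510,226).

```bash
cat > h.py <<'E'
import numpy as np, cv2
from cell import manip, eyes
def K(ci):
    f=192/np.tan(np.radians(ci['fov_y']/2)); return f,ci['cx'],ci['cy']
def back(ci,u,v,z):
    f,cx,cy=K(ci); d=ci['attitude']@np.array([(u-cx)/f,-(v-cy)/f,-1]); p=ci['position']
    return p+d*(z-p[2])/d[2]
def proj(ci,P):
    f,cx,cy=K(ci); q=(np.atleast_2d(P)-ci['position'])@ci['attitude']
    return np.c_[cx+f*q[:,0]/-q[:,2], cy-f*q[:,1]/-q[:,2]]
def o(u,s): return (u+.5)/s-.5
E
python3 - <<'E'
from h import *
ci=eyes.camera_info('top'); print(ci.keys())
for n,u,v,z in [("thali",197,402,.003),("thali rimL",134,403,.018),("rimR",260,402,.018),("scoop disc",152,407,.021),("bowl end",241,400,.039),("shTL",306,257,.078),("shTR",414,242,.078),("shBR",426,308,.078),("shBL",318,326,.078),("trTL",329,348,.012),("trTR",439,341,.012),("trBR",446,399,.012),("trBL",336,409,.012),("can knob",338,285,.2),("tumb rim",394,274,.2),("jar lid",362,263,.15),("clipL",544,289,.06),("clipR",589,281,.06),("spat L",545,319,.045),("spat R",608,308,.045),("railTL",539,278,.008),("railBR",606,357,.008)]:
    print(n,back(ci,o(u,1.5),o(v,1.5),z).round(3))
E
```

```text
dict_keys(['fov_y', 'cx', 'cy', 'position', 'attitude'])
thali [0.443 0.39  0.003]
thali rimL [0.456 0.509 0.018]
rimR [0.425 0.263 0.018]
scoop disc [0.443 0.473 0.021]
bowl end [0.432 0.296 0.039]
shTL [0.69  0.138 0.078]
shTR [ 0.692 -0.078  0.078]
shBR [ 0.558 -0.082  0.078]
shBL [0.55  0.129 0.078]
trTL [0.514 0.117 0.012]
trTR [ 0.499 -0.104  0.012]
trBR [ 0.383 -0.101  0.012]
trBL [0.393 0.117 0.012]
can knob [0.597 0.077 0.2  ]
tumb rim [ 0.604 -0.023  0.2  ]
jar lid [0.644 0.03  0.15 ]
clipL [ 0.568 -0.321  0.06 ]
clipR [ 0.572 -0.412  0.06 ]
spat L [ 0.511 -0.315  0.045]
spat R [ 0.516 -0.444  0.045]
railTL [ 0.602 -0.329  0.008]
railBR [ 0.424 -0.433  0.008]
```

Request:
{"fn": "move_arm", "kwargs": {
  "dr": [
    [0,0,0.149],
    [0,0,0.149],
    [0,0,0.149],
    [0,0,0.149],
    [0,0,0.149],
    [0,0,0.149],
    [0,0,0.149],
    [0,0,0.149],
    [0,0,0.146],
    [0,0,0]
  ],
  "offset": [
    [0,0,0],
    [0,0,0],
    [0,0,0],
    [0,0,0],
    [0,0,0],
    [0,0,0],
    [0,0,0],
    [0,0,0],
    [0,0,0],
    [0,0,0]
  ],
  "grip": [0.0854,0.0854,0.0854,0.0854,0.0854,0.0854,0.0854,0.0854,0.0854,0.0854]
}}

```text
clock: 1.1
eef_pos: [0.1436, 0.6066, 0.238]
tcp_rot: [[1.0, -0.019, -0.003], [-0.019, -1.0, -0.008], [-0.003, 0.008, -1.0]]
ft_force: [-0.9, -0.9, 0.7]
grip_width: 1.0
```

Request:
{"fn": "move_arm", "kwargs": {
  "dr": [
    [0,0,0],
    [0,0,0],
    [0,0,0],
    [0,0,0],
    [0,0,0],
    [0,0,0],
    [0,0,0],
    [0,0,0]
  ],
  "offset": [
    [0.042,0.027,0],
    [0.042,0.027,0],
    [0.042,0.027,0],
    [0.042,0.027,0],
    [0.042,0.027,0],
    [0.042,0.027,0],
    [0.042,0.027,0],
    [0,0,0]
  ],
  "grip": [0.06,0.05,0.05,0.05,0.05,0.05,0.05,0.05]
}}

```text
clock: 1.9
eef_pos: [0.4403, 0.4135, 0.2367]
tcp_rot: [[1.0, 0.025, -0.004], [0.025, -1.0, -0.009], [-0.004, 0.009, -1.0]]
ft_force: [-0.2, 1.5, -0.0]
grip_width: 0.586
```

```bash
cat >> h.py <<'E'
def wr(name,cam='wrist',crop=None,s=1.5):
    ci=eyes.camera_info(cam); i=eyes.grab_frame(cam)
    np.savez(f"pics/{name}.npz",i=i,**ci)
    j=i if crop is None else i[crop[1]:crop[3],crop[0]:crop[2]]
    cv2.imwrite(f"pics/{name}.png",cv2.resize(j[:,:,::-1],None,fx=s,fy=s,interpolation=cv2.INTER_CUBIC))
def ld(name): return np.load(f"pics/{name}.npz")
E
python3 -c "
from h import *
wr('w1')"
```

```text
(no output)
```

View pics/w1.png

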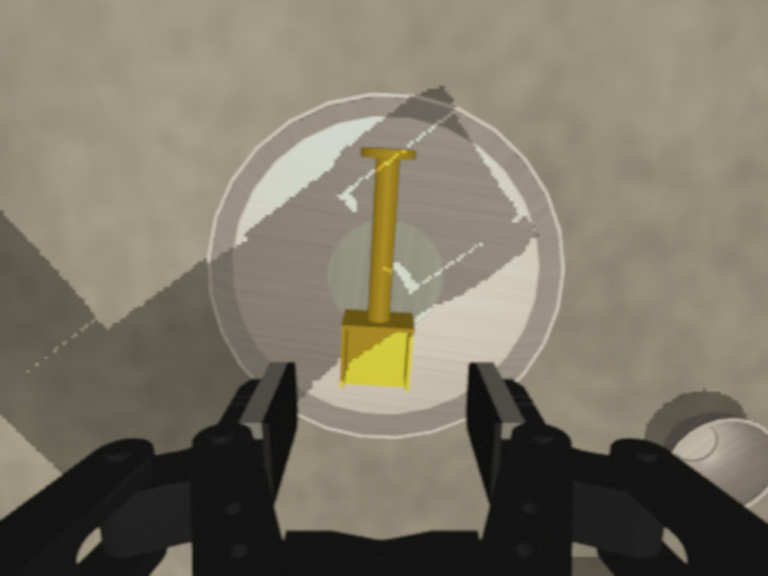

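The wrist view shows the yellow scoop: end disc at (388,153), handle meeting the bowl at (380,315). The thali's marked circle is centred at (385,270).

```bash
python3 - <<'E'
from h import *
ci=ld('w1'); g=lambda u,v,z:back(ci,o(u,1.5),o(v,1.5),z)
print("circle",g(385,270,.003),[g(328,271,.003),g(442,271,.003)])
print("rim",g(207,265,.018),g(565,265,.018),g(385,93,.018),g(385,438,.018))
a=g(387.7,162,.021);b=g(380,312,.021);print(a,b,np.linalg.norm(a-b),np.degrees(np.arctan2(*(b-a)[:2][::-1])),(a+b)/2)
s=manip.read_state();print(s['eef_pos'],s['tcp_rot'])
E
```

```text
circle [0.44140887 0.39548005 0.003     ] [array([0.40016383, 0.39363642, 0.003     ]), array([0.48265234, 0.39583366, 0.003     ])]
rim [0.31789701 0.39945279 0.018     ] [0.56544574 0.40603294 0.018     ] [0.43812377 0.51403237 0.018     ] [0.44490981 0.26683484 0.018     ]
[0.44102345 0.47197675 0.021     ] [0.43856515 0.36939211 0.021     ] 0.10261409164397008 -91.37275628166113 [0.4397943  0.42068443 0.021     ]
[0.43831487 0.41458147 0.23663685] [[ 0.99966055  0.02562756 -0.00469185]
 [ 0.025583   -0.99962923 -0.0093226 ]
 [-0.00492902  0.0091994  -0.99994554]]
```

Request:
{"fn": "move_arm", "kwargs": {
  "dr": [
    [0.009,0.005,0.05],
    [0,0,0],
    [0,0,0],
    [0,0,0],
    [0,0,0],
    [0,0,0]
  ],
  "offset": [
    [0.0015,-0.0045,0.04],
    [0,0,0.04],
    [0,0,0.04],
    [0,0,0.04],
    [0,0,0.03],
    [0,0,0]
  ],
  "grip": [0.04,0.04,0.04,0.04,0.04,0.04]
}}

```text
clock: 2.55
eef_pos: [0.4354, 0.4232, 0.042]
tcp_rot: [[1.0, -0.003, 0.003], [-0.003, -1.0, 0.003], [0.003, -0.003, -1.0]]
ft_force: [-1.1, -0.4, -0.1]
grip_width: 0.472
```

Request:
{"fn": "move_arm", "kwargs": {
  "dr": [
    [0,0,0.02],
    [0,0,0],
    [0,0,0],
    [0,0,0]
  ],
  "offset": [
    [0.004,0.004,0.01],
    [0,0,0.009],
    [0,0,0.004],
    [0,0,0]
  ],
  "grip": [0.04,0.04,0.04,0.04]
}}

```text
clock: 2.95
eef_pos: [0.4396, 0.4213, 0.0212]
tcp_rot: [[1.0, -0.019, 0.006], [-0.019, -1.0, 0.006], [0.006, -0.006, -1.0]]
ft_force: [-0.5, -0.4, 0.3]
grip_width: 0.468
```

```bash
python3 -c "
from h import *
wr('w2');s=manip.read_state();print(s['eef_pos'],s['ft_force'],s['tcp_rot'].round(3))"
```

```text
[0.43975046 0.42134881 0.02153703] [ 0.13739851 -0.69809624  0.03789219] [[ 1.    -0.02   0.006]
 [-0.02  -1.     0.006]
 [ 0.006 -0.006 -1.   ]]
```

View pics/w2.png

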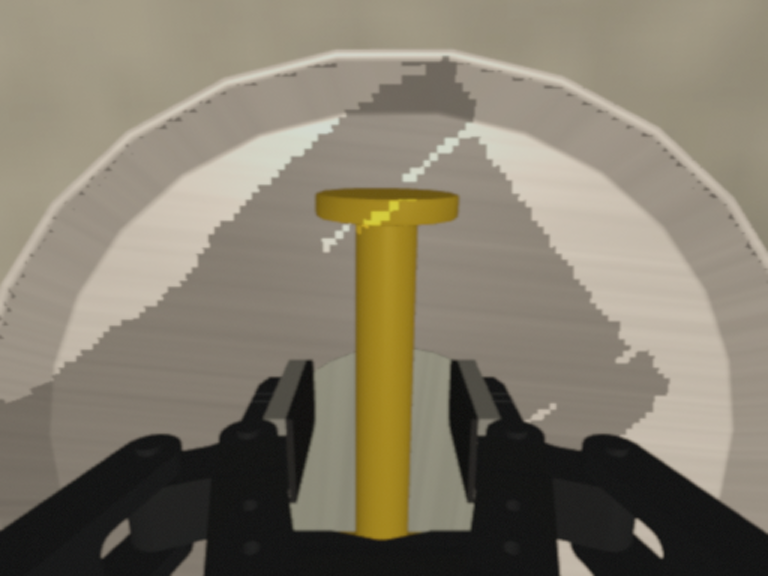

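Request:
{"fn": "move_arm", "kwargs": {
  "dr": [
    [-0.006,-0.006,0],
    [0,0,0],
    [0,0,0],
    [0,0,0],
    [0,0,0],
    [0,0,0],
    [0,0,0]
  ],
  "offset": [
    [0,0.002,0.004],
    [0,0,0],
    [0,0,0],
    [0,0,0],
    [0,0,0],
    [0,0,0],
    [0,0,0]
  ],
  "grip": [0.04,0.0,0.0,0.0,0.0,0.0,0.0],
  "newtons": 50
}}

```text
clock: 3.7
eef_pos: [0.4405, 0.4197, 0.0192]
tcp_rot: [[1.0, -0.02, 0.002], [-0.02, -1.0, 0.002], [0.002, -0.002, -1.0]]
ft_force: [-0.3, -0.7, -0.4]
grip_width: 0.162
```

Request:
{"fn": "move_arm", "kwargs": {
  "dr": [
    [0,0,0],
    [0,0,0],
    [0,0,0],
    [0,0,0],
    [0,0,0],
    [0,0,0],
    [0,0,0],
    [0,0,0],
    [0,0,0],
    [0,0,0],
    [0,0,0],
    [0,0,0]
  ],
  "offset": [
    [0,0,-0.01],
    [0,0,-0.03],
    [0,0,-0.05],
    [0,0,-0.05],
    [0,0,-0.05],
    [0,0,-0.05],
    [0.003,0.045,0],
    [0.003,0.045,0],
    [0.003,0.045,0],
    [0.003,0.045,0],
    [0.003,0.045,0],
    [0.003,0.045,0]
  ],
  "grip": [0,0,0,0,0,0,0,0,0,0,0,0]
}}

```text
clock: 4.9
eef_pos: [0.4511, 0.144, 0.2723]
tcp_rot: [[1.0, -0.011, 0.01], [-0.011, -1.0, 0.004], [0.01, -0.004, -1.0]]
ft_force: [2.0, 0.0, -1.2]
grip_width: 0.165
```

Request:
{"fn": "move_arm", "kwargs": {
  "dr": [
    [0,0,0],
    [0,0,0],
    [0,0,0],
    [0,0,0],
    [0,0,0],
    [0,0,0],
    [0,0,0],
    [0,0,0],
    [0,0,0],
    [0,0,0],
    [0,0,0]
  ],
  "offset": [
    [0.008,0.045,0],
    [0.008,0.045,0],
    [0.008,0.045,0],
    [0.01,0.045,0],
    [0.01,0.045,0],
    [0.01,0.045,0],
    [0.01,0.045,0],
    [0.01,0.045,0],
    [0.01,0.045,0],
    [0.01,0.045,0],
    [0,0,0]
  ],
  "grip": [0,0,0,0,0,0,0,0,0,0,0]
}}

```text
clock: 6.0
eef_pos: [0.5366, -0.3305, 0.2806]
tcp_rot: [[1.0, -0.015, 0.018], [-0.015, -1.0, 0.001], [0.018, -0.002, -1.0]]
ft_force: [-0.4, 0.0, -1.4]
grip_width: 0.166
```

```bash
python3 -c "
from h import *
wr('w3')"
```

```text
(no output)
```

View pics/w3.png

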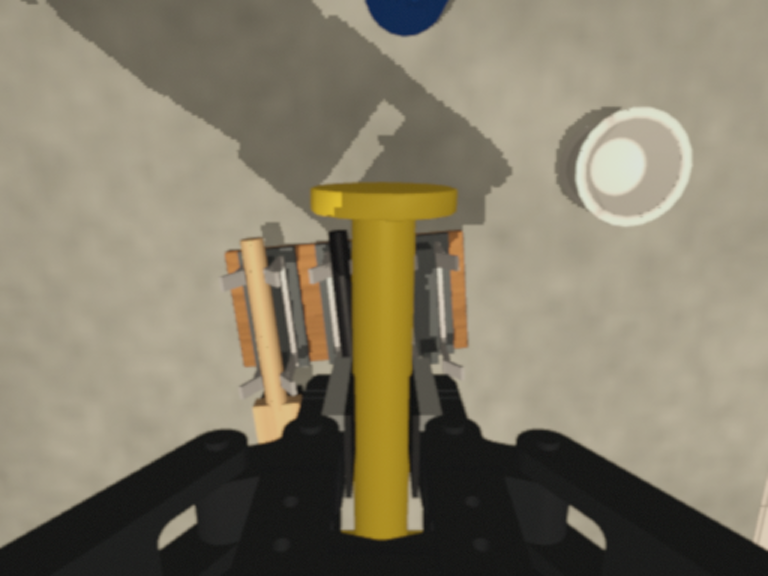

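The scoop hides the free clip (about 440,290), so I'm shifting sideways for a clear view.

Request:
{"fn": "move_arm", "kwargs": {
  "dr": [
    [0.0,-0.018,0],
    [0,0,0],
    [0,0,0]
  ],
  "offset": [
    [-0.045,-0.015,0],
    [-0.035,-0.015,0],
    [0,0,0]
  ],
  "grip": [0,0,0]
}}

```text
clock: 6.35
eef_pos: [0.4532, -0.2933, 0.2797]
tcp_rot: [[1.0, -0.014, -0.003], [-0.014, -1.0, 0.005], [-0.003, -0.005, -1.0]]
ft_force: [1.0, -0.4, -0.4]
grip_width: 0.167
```

```bash
python3 -c "
from h import *
wr('w4',crop=(200,60,460,260),s=3);s=manip.read_state();print(s['eef_pos'],s['tcp_rot'].round(3))"
```

```text
[ 0.45476777 -0.29413399  0.28005628] [[ 1.    -0.013 -0.001]
 [-0.013 -1.     0.004]
 [-0.001 -0.004 -1.   ]]
```

View pics/w4.png

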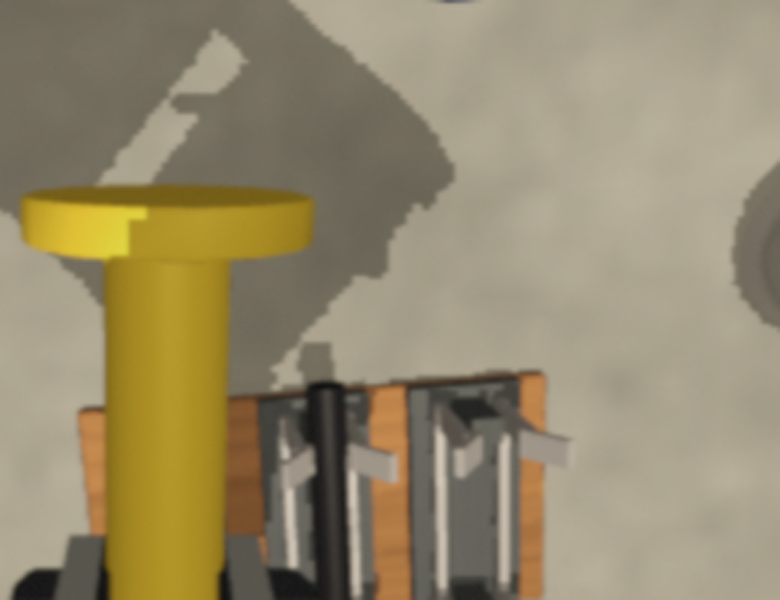

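```bash
python3 - <<'E'
import cv2,numpy as np
a=cv2.imread('pics/top0.png')[250:380,525:665]; b=cv2.imread('pics/side0.png')[410:540,350:540]
a=cv2.resize(a,None,fx=4,fy=4,interpolation=cv2.INTER_CUBIC); b=cv2.resize(b,None,fx=4,fy=4,interpolation=cv2.INTER_CUBIC)
i=np.load('pics/w4.npz')['i'][170:384,200:440,::-1]
cv2.imwrite('pics/c2.png',cv2.resize(i,None,fx=2.75,fy=2.75,interpolation=cv2.INTER_CUBIC))
cv2.imwrite('pics/c1.png',a); cv2.imwrite('pics/c3.png',b)
E
```

```text
(no output)
```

View pics/c2.png

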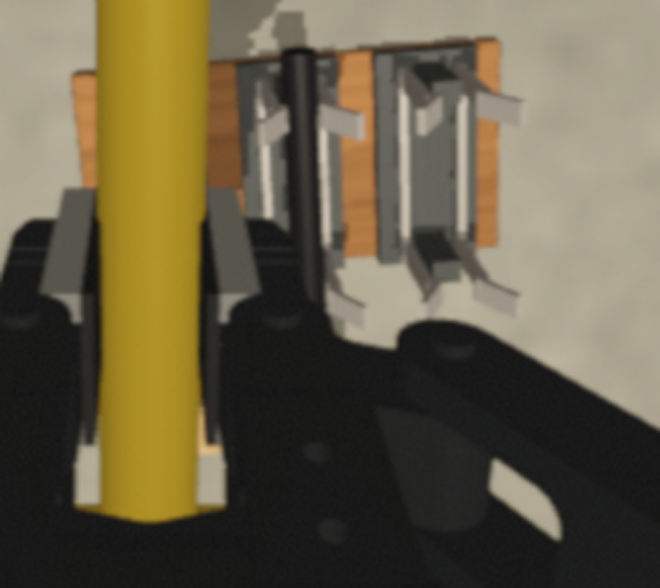

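View pics/c1.png

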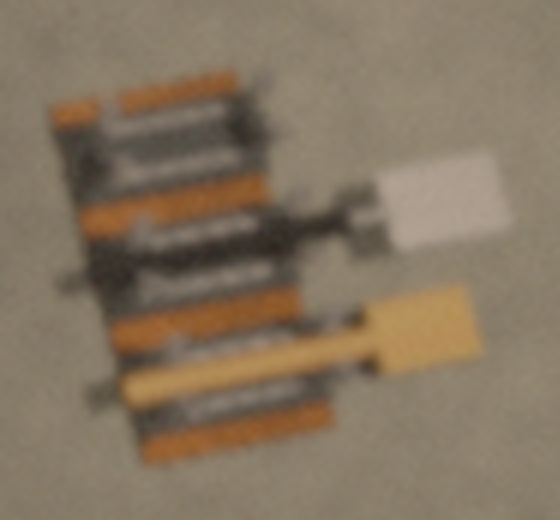

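```bash
python3 - <<'E'
from h import *
w=ld('w4'); g=lambda u,v,z:back(w,o(u,2.75)+200,o(v,2.75)+170,z)
t=eyes.camera_info('top'); T=lambda u,v,z:back(t,o(o(u,4)+525,1.5),o(o(v,4)+250,1.5),z)
for z0 in (0,.012,.02):
    print('z0',z0)
    A,B=g(376,53,z0+.008),g(379,263,z0+.008);C=g(474,45,z0+.008);print('foot L',A,B,np.linalg.norm(A-B),'R',C,np.linalg.norm(C-A))
    z=z0+.068
    P=[g(*q,z)[:2] for q in((430,118),(515,108),(430,298),(513,303))]
    print('tips',np.round(P,4),'mids',(P[0]+P[1])/2,(P[2]+P[3])/2)
    # top: foot left end edge, boards
    print('top foot left end',T(57,128,z0+.008)[:2],T(78,200,z0+.008)[:2],'right',T(268,168,z0+.008)[:2], 'board strip',T(55,110,z0)[:2],T(238,78,z0)[:2])
    print('top ladle handle axis', T(130,392,z0+.045)[:2],T(365,342,z0+.045)[:2],'spatula',T(85,278,z0+.045)[:2],T(345,217,z0+.045)[:2])
E
```

```text
z0 0
foot L [ 0.55007958 -0.32933681  0.008     ] [ 0.55664972 -0.43070457  0.008     ] 0.10158045171961157 R [ 0.59268264 -0.32624434  0.008     ] 0.04271515255293638
tips [[ 0.5576 -0.3394]
 [ 0.5895 -0.3358]
 [ 0.5626 -0.4156]
 [ 0.5961 -0.4182]] mids [ 0.57352317 -0.33757452] [ 0.5793702  -0.41690935]
top foot left end [ 0.59432967 -0.32761028] [ 0.55561485 -0.33126513] right [ 0.55930509 -0.43121812] board strip [ 0.60550751 -0.3305431 ] [ 0.60986328 -0.42827805]
top ladle handle axis [ 0.4515494  -0.32837448] [ 0.46065286 -0.44774634] spatula [ 0.51014793 -0.31713045] [ 0.52342707 -0.45113478]
z0 0.012
foot L [ 0.54721411 -0.32618614  0.02      ] [ 0.55358891 -0.42454014  0.02      ] 0.0985603794634517 R [ 0.58855054 -0.3231856   0.02      ] 0.04144519514519757
tips [[ 0.5539 -0.3353]
 [ 0.5847 -0.3318]
 [ 0.5588 -0.4089]
 [ 0.5911 -0.4114]] mids [ 0.56933866 -0.33358603] [ 0.5749815  -0.41015031]
top foot left end [ 0.59195216 -0.32433331] [ 0.55358713 -0.32795515] right [ 0.55724402 -0.42700506] board strip [ 0.60304385 -0.32725942] [ 0.6073605  -0.42411662]
top ladle handle axis [ 0.45043074 -0.32499651] [ 0.4594496  -0.44325894] spatula [ 0.50848466 -0.31385698] [ 0.52164039 -0.44661588]
z0 0.02
foot L [ 0.54530379 -0.32408568  0.028     ] [ 0.55154837 -0.42043052  0.028     ] 0.09654699795934513 R [ 0.58579581 -0.32114644  0.028     ] 0.04059855687337192
tips [[ 0.5515 -0.3326]
 [ 0.5816 -0.3292]
 [ 0.5563 -0.4044]
 [ 0.5878 -0.4069]] mids [ 0.56654898 -0.33092703] [ 0.57205569 -0.40564428]
top foot left end [ 0.59036715 -0.32214867] [ 0.55223531 -0.32574849] right [ 0.55586998 -0.42419635] board strip [ 0.6014014  -0.32507029] [ 0.60569198 -0.42134233]
top ladle handle axis [ 0.44968497 -0.32274453] [ 0.45864742 -0.44026734] spatula [ 0.50737582 -0.31167467] [ 0.52044927 -0.44360329]
```

Request:
{"fn": "move_arm", "kwargs": {
  "dr": [
    [-0.004,0.0,-0.083],
    [0,0,0],
    [0,0,0],
    [0,0,0],
    [0,0,0],
    [0,0,0],
    [0,0,0],
    [0,0,0],
    [0,0,0]
  ],
  "offset": [
    [0,0,0],
    [0.038,0.031,0],
    [0.038,0.031,0],
    [0.038,0.031,0],
    [0,0,0.04],
    [0,0,0.04],
    [0,0,0.04],
    [0,0,0.04],
    [0,0,0]
  ],
  "grip": [0,0,0,0,0,0,0,0,0]
}}

```text
clock: 7.3
eef_pos: [0.588, -0.3758, 0.1213]
tcp_rot: [[0.997, 0.081, 0.01], [0.081, -0.997, -0.007], [0.009, 0.008, -1.0]]
ft_force: [0.5, 0.3, -0.4]
grip_width: 0.162
```

Request:
{"fn": "move_arm", "kwargs": {
  "dr": [
    [0.007,-0.01,0.01],
    [0,0,0],
    [0,0,0]
  ],
  "offset": [
    [-0.012,0.001,0.01],
    [0,0,0.015],
    [0,0,0]
  ],
  "grip": [0,0,0]
}}

```text
clock: 7.6
eef_pos: [0.5774, -0.378, 0.0989]
tcp_rot: [[0.997, 0.072, 0.002], [0.072, -0.997, -0.003], [0.002, 0.003, -1.0]]
ft_force: [0.0, -0.6, 0.1]
grip_width: 0.164
```

```bash
python3 - <<'E'
from h import *
wr('w5');wr('s5','side',(210,230,370,360),4.5)
s=manip.read_state();print(s['eef_pos'],s['tcp_rot'].round(3))
a=cv2.imread('pics/w5.png')
b=cv2.resize(ld('w5')['i'][130:384,130:400,::-1],None,fx=1.5,fy=1.5,interpolation=cv2.INTER_CUBIC)
c=cv2.resize(ld('s5')['i'][250:360,210:370,::-1],None,fx=2.4,fy=2.4,interpolation=cv2.INTER_CUBIC)
h=max(len(b),len(c)); p=lambda x:cv2.copyMakeBorder(x,0,h-len(x),0,0,cv2.BORDER_CONSTANT)
cv2.imwrite('pics/m5.png',np.hstack([p(b),p(c)]))
E
```

```text
[ 0.57802484 -0.37853877  0.10066543] [[ 0.997  0.072  0.004]
 [ 0.072 -0.997 -0.005]
 [ 0.003  0.005 -1.   ]]
```

View pics/m5.png

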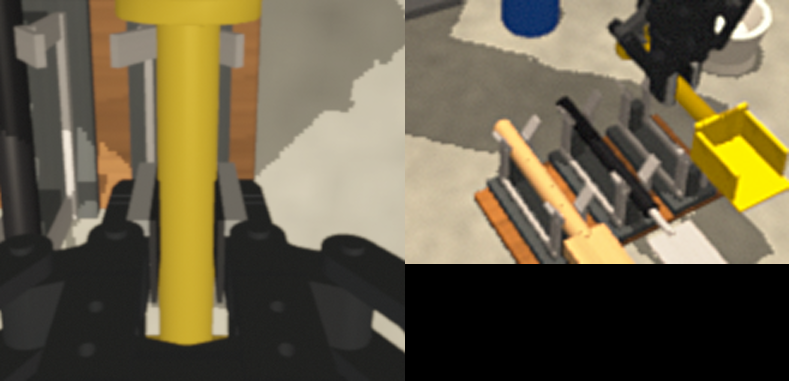

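The handle is lined up over the free clip (jaws at crop px 112–243, handle at 158–218), about 2.5 mm too far in +x. I'm correcting that and pressing down.

Request:
{"fn": "move_arm", "kwargs": {
  "dr": [
    [0.005,-0.004,0],
    [0,0,0],
    [0,0,0],
    [0,0,0],
    [0,0,0],
    [0,0,0],
    [0,0,0]
  ],
  "offset": [
    [-0.0025,0,0.01],
    [0,0,0.014],
    [0,0,0.008],
    [0,0,0.008],
    [0,0,0.007],
    [0,0,0.006],
    [0,0,0]
  ],
  "grip": [0,0,0,0,0,0,0],
  "newtons": 80
}}

```text
clock: 8.4
eef_pos: [0.5762, -0.38, 0.0512]
tcp_rot: [[0.997, 0.072, 0.003], [0.072, -0.997, -0.004], [0.003, 0.004, -1.0]]
ft_force: [-0.9, -0.2, -3.9]
grip_width: 0.154
```

Request:
{"fn": "move_arm", "kwargs": {
  "dr": [
    [0,0,0],
    [0,0,0],
    [0,0,0],
    [0,0,0]
  ],
  "offset": [
    [0,0,0.005],
    [0,0,0.005],
    [0,0,0.004],
    [0,0,0]
  ],
  "grip": [0,0,0,0]
}}

```text
clock: 8.8
eef_pos: [0.5762, -0.38, 0.0516]
tcp_rot: [[0.997, 0.073, 0.006], [0.073, -0.997, -0.008], [0.006, 0.008, -1.0]]
ft_force: [-2.4, -1.1, -5.7]
grip_width: 0.155
```

```bash
python3 - <<'E'
from h import *
s=manip.read_state();print(s['eef_pos'],s['ft_force'],s['tcp_rot'].round(3)); wr('s6','side',(210,230,370,360),4.5)
E
```

```text
[ 0.57616379 -0.37996725  0.05160364] [-2.43879522 -1.14953413 -5.74737778] [[ 0.997  0.073  0.006]
 [ 0.073 -0.997 -0.008]
 [ 0.006  0.008 -1.   ]]
```

View pics/s6.png

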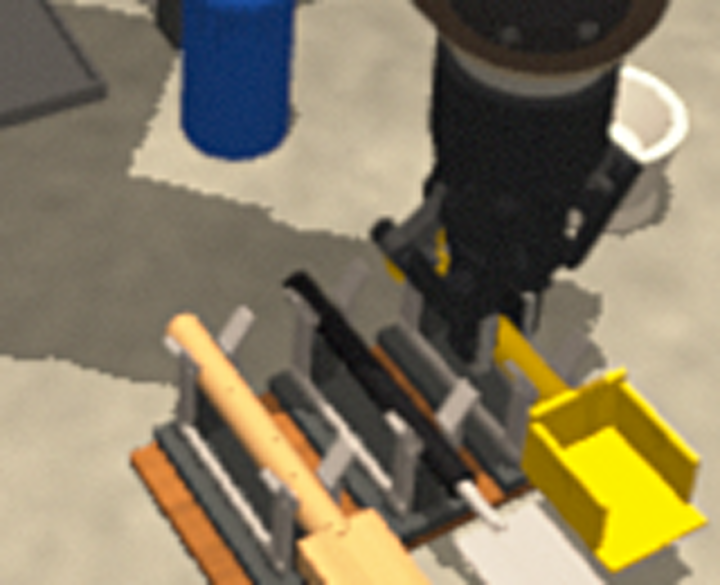

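```bash
python3 - <<'E'
from h import *
from scipy.optimize import least_squares
ci=ld('s6'); M=np.array([[625,373],[697,462],[528,415],[605,498],[705,520],[605,568]],float)
px=np.c_[o(M[:,0],4.5)+210,o(M[:,1],4.5)+230]
L=np.array([[55,25,18],[115,25,18],[55,-25,18],[115,-25,18],[115,25,-18],[115,-25,-18]])/1e3
def pr(p):
    x,s,z,th,pt=p; u=np.array([np.sin(th),-np.cos(th),0]); n=np.array([np.cos(th),np.sin(th),0]); k=np.array([0,0,1.])
    R=np.array([0.5762,-.38,0])+u*s+n*x+k*z
    uu=u*np.cos(pt)+k*np.sin(pt); kk=-u*np.sin(pt)+k*np.cos(pt)
    return proj(ci,R+L[:,:1]*uu+L[:,1:2]*n+L[:,2:]*kk)
for idx in (range(6),range(4),[0,2,4,5]):
    idx=list(idx)
    r=least_squares(lambda p:np.r_[(pr(p)-px)[idx].ravel(),(p[3]-.072)/.02,p[0]/.002,p[4]/.02],[0,0,.05,.072,0],x_scale=[.01,.01,.01,.1,.1])
    print(r.x.round(4),r.fun.round(1))
E
```

```text
[ 0.0017 -0.0044  0.0497  0.0563  0.0318] [-2.3 -1.9  3.  -0.  -1.6 -1.8  1.8  2.6 -1.5  0.5 -0.4  0.5 -0.8  0.8
  1.6]
[ 0.0017 -0.0052  0.0491  0.0518  0.0237] [-2.6 -1.7  2.4  0.4 -2.  -1.7  1.2  2.9 -1.   0.9  1.2]
[ 0.0009 -0.0012  0.0535  0.0714  0.0016] [-1.  -1.5 -0.2 -1.1 -0.3  1.1  1.   1.5 -0.   0.4  0.1]
```

Request:
{"fn": "move_arm", "kwargs": {
  "dr": [
    [0.008,-0.006,0],
    [0,0,0]
  ],
  "offset": [
    [0,0,0.01],
    [0,0,0.01]
  ],
  "grip": [0,0]
}}

```text
clock: 9.05
eef_pos: [0.5796, -0.3846, 0.0444]
tcp_rot: [[0.997, 0.074, 0.011], [0.074, -0.997, -0.012], [0.01, 0.013, -1.0]]
ft_force: [-21.3, -3.6, 70.1]
grip_width: 0.158
```

Request:
{"fn": "move_arm", "kwargs": {
  "dr": [
    [0,0,0]
  ],
  "offset": [
    [0,0,0]
  ],
  "grip": [0]
}}

```text
clock: 9.15
eef_pos: [0.5795, -0.3852, 0.0454]
tcp_rot: [[0.997, 0.073, 0.012], [0.073, -0.997, -0.013], [0.011, 0.014, -1.0]]
ft_force: [-6.1, 10.6, -11.6]
grip_width: 0.156
```

```bash
python3 - <<'E'
from h import *
s=manip.read_state();print(s['eef_pos'],s['ft_force'],s['tcp_rot'].round(3)); wr('s7','side',(210,230,370,360),4.5);wr('w7')
b=cv2.resize(ld('w7')['i'][0:384,100:430,::-1],None,fx=1.2,fy=1.2,interpolation=cv2.INTER_CUBIC)
c=cv2.resize(ld('s7')['i'][230:360,230:370,::-1],None,fx=2.8,fy=2.8,interpolation=cv2.INTER_CUBIC)
h=max(len(b),len(c)); p=lambda x:cv2.copyMakeBorder(x,0,h-len(x),0,0,cv2.BORDER_CONSTANT)
cv2.imwrite('pics/m7.png',np.hstack([p(b),p(c)]))
E
```

```text
[ 0.57946878 -0.38518463  0.04543737] [ -6.0896572   10.62049929 -11.64511366] [[ 0.997  0.073  0.012]
 [ 0.073 -0.997 -0.013]
 [ 0.011  0.014 -1.   ]]
```

View pics/m7.png

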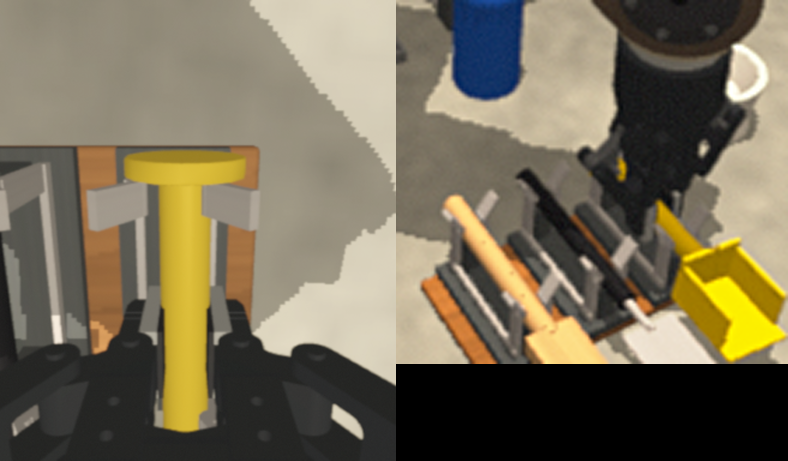

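Request:
{"fn": "move_arm", "kwargs": {
  "dr": [
    [0,0,0],
    [0,0,0],
    [0,0,0],
    [0,0,0]
  ],
  "offset": [
    [0,0,0],
    [0,0,0],
    [0,0,0],
    [0,0,0]
  ],
  "grip": [0.032,0.032,0.032,0.032]
}}

```text
clock: 9.65
eef_pos: [0.5804, -0.3853, 0.0438]
tcp_rot: [[0.997, 0.073, 0.013], [0.073, -0.997, -0.013], [0.012, 0.014, -1.0]]
ft_force: [-0.1, 0.6, -0.4]
grip_width: 0.375
```

```bash
python3 - <<'E'
from h import *
s=manip.read_state();print(s['eef_pos'],s['ft_force'],s['tcp_rot'].round(3)); wr('s8','side',(210,230,370,360),4.5);wr('w8')
b=cv2.resize(ld('w8')['i'][100:384,150:380,::-1],None,fx=2,fy=2,interpolation=cv2.INTER_CUBIC)[:420]
c=cv2.resize(ld('s8')['i'][260:360,290:370,::-1],None,fx=4.2,fy=4.2,interpolation=cv2.INTER_CUBIC)
h=max(len(b),len(c)); p=lambda x:cv2.copyMakeBorder(x,0,h-len(x),0,0,cv2.BORDER_CONSTANT)
cv2.imwrite('pics/m8.png',np.hstack([p(b),p(c)]))
E
```

```text
[ 0.58037252 -0.38525464  0.04382141] [-0.11216515  0.58015127 -0.44713845] [[ 0.997  0.073  0.013]
 [ 0.073 -0.997 -0.013]
 [ 0.012  0.014 -1.   ]]
```

View pics/m8.png

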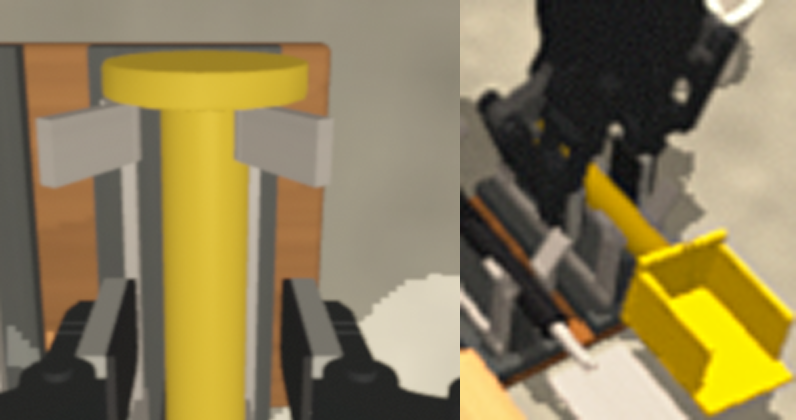

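Request:
{"fn": "move_arm", "kwargs": {
  "dr": [
    [0,0,0],
    [0.013,-0.012,0],
    [0,0,0],
    [0,0,0],
    [0,0,0],
    [0,0,0]
  ],
  "offset": [
    [-0.002,0,-0.005],
    [0,0,-0.015],
    [0,0,-0.02],
    [0,0,-0.03],
    [0,0,-0.04],
    [0,0,0]
  ],
  "grip": [0.032,0.032,0.032,0.032,0.032,0.032]
}}

```text
clock: 10.35
eef_pos: [0.5773, -0.3849, 0.1576]
tcp_rot: [[0.997, 0.073, -0.003], [0.073, -0.997, 0.001], [-0.002, -0.002, -1.0]]
ft_force: [0.2, 1.2, -0.2]
grip_width: 0.376
```

```bash
python3 - <<'E'
from h import *
s=manip.read_state();print(s['eef_pos'],s['ft_force'],s['tcp_rot'].round(3)); wr('s9','side',(210,230,370,360),4.5);wr('w9')
b=cv2.resize(ld('w9')['i'][110:384,150:360,::-1],None,fx=1.9,fy=1.9,interpolation=cv2.INTER_CUBIC)
c=cv2.resize(ld('s9')['i'][240:360,280:370,::-1],None,fx=4.4,fy=4.4,interpolation=cv2.INTER_CUBIC)
h=max(len(b),len(c)); p=lambda x:cv2.copyMakeBorder(x,0,h-len(x),0,0,cv2.BORDER_CONSTANT)
m=np.hstack([p(b),p(c)]);print(m.shape);cv2.imwrite('pics/m9.png',m)
E
```

```text
[ 0.5773323  -0.3849026   0.15757185] [ 0.24533968  1.16178294 -0.23104983] [[ 0.997  0.073 -0.003]
 [ 0.073 -0.997  0.001]
 [-0.002 -0.002 -1.   ]]
(528, 795, 3)
```

View pics/m9.png

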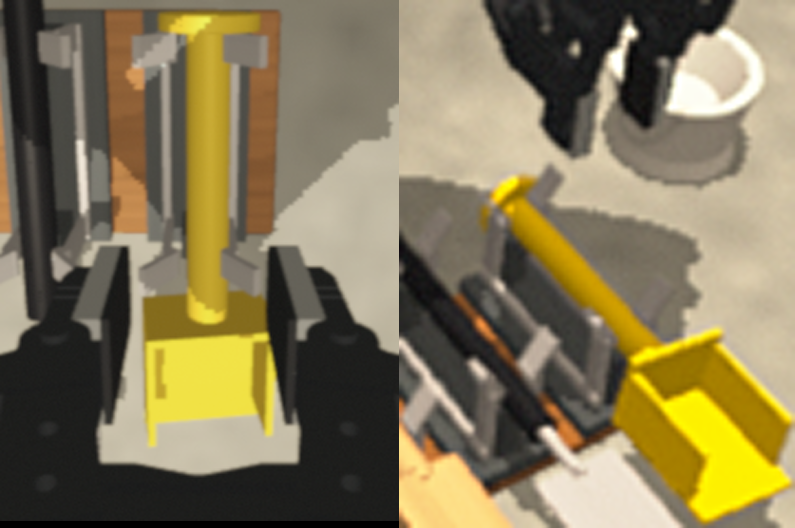

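```bash
python3 - <<'E'
from h import *
w=ld('w9');g=lambda u,v,z:back(w,o(u,1.9)+150,o(v,1.9)+110,z)
for z in (.045,.053):
    a,b=g(206,42,z),g(208,300,z);print(z,a,b,np.linalg.norm(a-b), 'width',np.linalg.norm(g(187,150,z)-g(228,150,z)))
s=ld('s9');G=lambda u,v,z:back(s,o(u-399,4.4)+280,o(v,4.4)+240,z)
print('disc centre?',G(515,205,.045),G(652,345,.045))
for z in(.04,.045,.055): print(proj(s,[[*a[:2],z],[*b[:2],z]]))
print(o(515-399,4.4)+280,o(205,4.4)+240,o(652-399,4.4)+280,o(345,4.4)+240)
E
```

```text
0.045 [ 0.5742921  -0.33635182  0.045     ] [ 0.58306195 -0.43940735  0.045     ] 0.10342800362048495 width 0.01558026383293102
0.053 [ 0.57419087 -0.33562347  0.053     ] [ 0.58267042 -0.43526765  0.053     ] 0.10000432691835717 width 0.015064525498721932
disc centre? [ 0.58398613 -0.3199366   0.045     ] [ 0.5942204  -0.41968993  0.045     ]
[[305.7023316  294.22104546]
 [336.51125469 327.48350583]]
[[305.90719391 292.5046263 ]
 [336.83176535 325.72257788]]
[[306.32052567 289.04156598]
 [337.47892653 322.16698872]]
305.97727272727275 286.20454545454544 337.1136363636364 318.02272727272725
```

```bash
python3 - <<'E'
from h import *
from scipy.optimize import least_squares
ci=ld('s9'); M=np.array([[722,332],[793,420],[630,368],[712,455],[793,485],[700,520]],float)
px=np.c_[o(M[:,0]-399,4.4)+280,o(M[:,1],4.4)+240]
L=np.array([[55,25,18],[115,25,18],[55,-25,18],[115,-25,18],[115,25,-18],[115,-25,-18]])/1e3
def pr(p):
    x,s,z,th,pt=p; u=np.array([np.sin(th),-np.cos(th),0]); n=np.array([np.cos(th),np.sin(th),0]); k=np.array([0,0,1.])
    R=np.array([0.5785,-.385,0])+u*s+n*x+k*z
    uu=u*np.cos(pt)+k*np.sin(pt); kk=-u*np.sin(pt)+k*np.cos(pt)
    return proj(ci,R+L[:,:1]*uu+L[:,1:2]*n+L[:,2:]*kk)
for idx in (range(6),range(4),[0,2,4,5]):
    idx=list(idx)
    r=least_squares(lambda p:np.r_[(pr(p)-px)[idx].ravel(),(p[3]-.08)/.02,p[0]/.002,p[4]/.02],[0,0,.05,.072,0],x_scale=[.01,.01,.01,.1,.1])
    print(r.x.round(4),r.fun.round(1))
E
```

```text
[0.0022 0.0001 0.0527 0.0562 0.0179] [-2.3 -2.2  3.2  0.1 -2.4 -0.8 -0.   2.9  0.2 -1.4  0.1  1.5 -1.2  1.1
  0.9]
[0.002  0.0001 0.0523 0.0635 0.0191] [-2.3 -2.2  3.4 -0.  -2.3 -0.7  0.3  2.9 -0.8  1.   1. ]
[ 0.0013  0.0032  0.0565  0.0604 -0.01  ] [-1.2 -1.7 -1.3 -0.2  1.  -0.6  0.9  2.5 -1.   0.6 -0.5]
```

Request:
{"fn": "move_arm", "kwargs": {
  "dr": [
    [0,0,0],
    [0,0,0],
    [0,0,0],
    [0,0,0],
    [0,0,0],
    [0,0,0]
  ],
  "offset": [
    [0.001,0,0],
    [0,0,0],
    [0,0,0.03],
    [0,0,0.03],
    [0,0,0.022],
    [0,0,0]
  ],
  "grip": [0,0,0,0,0,0]
}}

```text
clock: 11.05
eef_pos: [0.5776, -0.3832, 0.0711]
tcp_rot: [[0.997, 0.073, -0.004], [0.073, -0.997, 0.004], [-0.003, -0.004, -1.0]]
ft_force: [-1.4, 6.1, 21.5]
grip_width: -0.001
```

Request:
{"fn": "move_arm", "kwargs": {
  "dr": [
    [0,0,0],
    [0,0,0]
  ],
  "offset": [
    [0,0,0.004],
    [0,0,0.003]
  ],
  "grip": [0,0]
}}

```text
clock: 11.25
eef_pos: [0.5793, -0.383, 0.071]
tcp_rot: [[0.997, 0.074, 0.001], [0.074, -0.997, 0.001], [0.001, -0.001, -1.0]]
ft_force: [-7.1, 7.9, 31.0]
grip_width: 0.004
```

Request:
{"fn": "move_arm", "kwargs": {
  "dr": [
    [0,0,0],
    [0,0,0],
    [0,0,0],
    [0,0,0],
    [0,0,0],
    [0,0,0],
    [0,0,0],
    [0,0,0],
    [0,0,0],
    [0,0,0]
  ],
  "offset": [
    [0,0,-0.03],
    [0,0,-0.04],
    [-0.015,-0.045,0],
    [-0.015,-0.045,0],
    [-0.015,-0.045,0],
    [0,0,0.035],
    [0,0,0.035],
    [0,0,0.03],
    [0,0,0.02],
    [0,0,0]
  ],
  "grip": [0,0,0,0,0,0,0,0,0,0]
}}

```text
clock: 12.25
eef_pos: [0.5204, -0.2451, 0.0157]
tcp_rot: [[0.997, 0.074, -0.003], [0.074, -0.997, 0.005], [-0.003, -0.005, -1.0]]
ft_force: [-0.6, -0.8, 0.2]
grip_width: 0.0
```

Request:
{"fn": "move_arm", "kwargs": {
  "dr": [
    [0,0,0],
    [0,0,0]
  ],
  "offset": [
    [0,0,0.003],
    [0,0,0.003]
  ],
  "grip": [0,0]
}}

```text
clock: 12.45
eef_pos: [0.5204, -0.245, 0.0109]
tcp_rot: [[0.997, 0.074, -0.004], [0.074, -0.997, 0.005], [-0.004, -0.005, -1.0]]
ft_force: [-10.3, 6.5, 47.7]
grip_width: -0.002
```

The shut fingertips touch the table at TCP z 0.011. The handle top under press was therefore at 0.060, so its axis is at 0.052. That is the seated 45 mm plus the roughly 7 mm board the foot stands on, which agrees with the foot's apparent length. It held 31 N without moving, so the scoop is snapped in. Next is the shelf.

Request:
{"fn": "move_arm", "kwargs": {
  "dr": [
    [0,0,0],
    [0,0,0],
    [0,0,0],
    [0,0,0],
    [0,0,0],
    [0,0,0],
    [0,0,0],
    [0,0,0.05],
    [0,0,0.024],
    [0,0,0],
    [0,0,0],
    [0,0,0]
  ],
  "offset": [
    [0,0,-0.045],
    [0,0,-0.045],
    [0,0,-0.045],
    [0,0,-0.045],
    [0,0,-0.045],
    [0,0,-0.045],
    [0,0,-0.045],
    [0.015,-0.045,0],
    [0.015,-0.045,0],
    [0.015,-0.045,0],
    [0.015,-0.045,0],
    [0.015,-0.045,0]
  ],
  "grip": [0.05,0.085,0.085,0.085,0.085,0.085,0.085,0.085,0.085,0.085,0.085,0.085]
}}

```text
clock: 13.65
eef_pos: [0.5916, -0.0183, 0.355]
tcp_rot: [[1.0, -0.014, 0.015], [-0.014, -1.0, -0.003], [0.015, 0.003, -1.0]]
ft_force: [0.4, -0.8, -0.5]
grip_width: 0.995
```

Request:
{"fn": "move_arm", "kwargs": {
  "dr": [
    [0,0,0],
    [0,0,0],
    [0,0,0]
  ],
  "offset": [
    [0.015,-0.045,0],
    [0,0,0],
    [0,0,0]
  ],
  "grip": [0.085,0.085,0.085]
}}

```text
clock: 13.95
eef_pos: [0.6075, 0.0339, 0.3582]
tcp_rot: [[1.0, -0.008, 0.019], [-0.008, -1.0, -0.003], [0.019, 0.002, -1.0]]
ft_force: [-0.3, -0.1, -0.1]
grip_width: 0.996
```

```bash
python3 -c "
from h import *
wr('w10');s=manip.read_state();print(s['eef_pos'],s['tcp_rot'].round(3))"
```

```text
[0.60741199 0.03359919 0.35825083] [[ 1.    -0.008  0.02 ]
 [-0.008 -1.    -0.002]
 [ 0.02   0.002 -1.   ]]
```

View pics/w10.png

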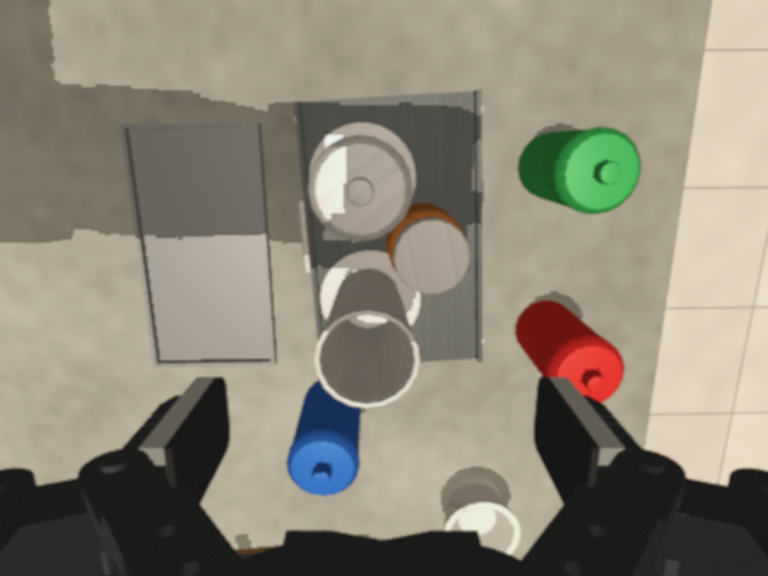

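This view shows the tumbler rim centred at (367,359), the canister lid at about (361,187) with its knob at (360,191), the jar lid at (430,256), and the tray corners at (122,124), (260,122), (275,361) and (155,363).

```bash
python3 - <<'E'
from h import *
ci=ld('w10'); g=lambda u,v,z:back(ci,o(u,1.5),o(v,1.5),z).round(4)
t=g(367,359,.2); c=g(360,191,.2); j=g(430,256,.15)
print('tumb',t,'diam',g(315,359,.2)[0]-g(419,359,.2)[0]); print('can',c,'jar',j,g(469,256,.15)-g(391,256,.15))
print('tumb pad edges', g(320,299,.07),g(422,299,.07))
print('can-tumb',c-t,np.linalg.norm(c-t),'jar-t',np.linalg.norm((j-t)[:2]),'jar-c',np.linalg.norm((j-c)[:2]))
S=[g(298,103,.078),g(481,92,.078),g(481,359,.078)];print('shelf',S)
T=[g(*p,.012) for p in((122,124),(260,122),(275,361),(155,363))];print('tray',T,np.mean(T,0))
E
```

```text
tumb [ 0.6005 -0.0195  0.2   ] diam -0.06269999999999998
can [0.5981 0.0802 0.2   ] jar [0.643  0.0328 0.15  ] [ 0.0522 -0.0006  0.    ]
tumb pad edges [ 0.5598 -0.0201  0.07  ] [ 0.6459 -0.0212  0.07  ]
can-tumb [-0.0024  0.0997  0.    ] 0.0997288824764421 jar-t 0.06739094894716945 jar-c 0.06528989202012823
shelf [array([0.5504, 0.1348, 0.078 ]), array([0.6869, 0.1417, 0.078 ]), array([ 0.6968, -0.0733,  0.078 ])]
tray [array([0.3884, 0.1234, 0.012 ]), array([0.5079, 0.1242, 0.012 ]), array([ 0.5066, -0.1009,  0.012 ]), array([ 0.3883, -0.1012,  0.012 ])] [0.4478   0.011375 0.012   ]
```

Request:
{"fn": "move_arm", "kwargs": {
  "dr": [
    [0.002,-0.02,-0.008],
    [0,0,0],
    [0,0,0],
    [0,0,0],
    [0,0,0],
    [0,0,0]
  ],
  "offset": [
    [-0.007,0.027,0],
    [0,0.026,0],
    [0,0,0.04],
    [0,0,0.04],
    [0,0,0.038],
    [0,0,0]
  ],
  "grip": [0.085,0.085,0.085,0.085,0.085,0.085]
}}

```text
clock: 14.6
eef_pos: [0.5979, -0.0298, 0.2417]
tcp_rot: [[1.0, -0.009, 0.006], [-0.009, -1.0, -0.002], [0.006, 0.002, -1.0]]
ft_force: [0.6, -0.1, 0.7]
grip_width: 0.994
```

Request:
{"fn": "move_arm", "kwargs": {
  "dr": [
    [0.002,-0.006,-0.009],
    [0,0,0],
    [0,0,0],
    [0,0,0],
    [0,0,0]
  ],
  "offset": [
    [0.003,-0.01,0],
    [0,0,0],
    [0,0,0.03],
    [0,0,0.03],
    [0,0,0]
  ],
  "grip": [0.085,0.085,0.085,0.085,0.085]
}}

```text
clock: 15.1
eef_pos: [0.605, -0.021, 0.1907]
tcp_rot: [[1.0, -0.001, 0.014], [-0.001, -1.0, -0.002], [0.014, 0.002, -1.0]]
ft_force: [0.0, -0.4, -0.3]
grip_width: 0.995
```

Request:
{"fn": "move_arm", "kwargs": {
  "dr": [
    [0.002,-0.014,0],
    [0,0,0],
    [0,0,0],
    [0,0,0]
  ],
  "offset": [
    [-0.003,-0.001,0.015],
    [0,0,0.015],
    [0,0,0.005],
    [0,0,0]
  ],
  "grip": [0.085,0.085,0.085,0.085]
}}

```text
clock: 15.5
eef_pos: [0.6042, -0.02, 0.1585]
tcp_rot: [[1.0, -0.001, 0.006], [-0.001, -1.0, -0.001], [0.006, 0.001, -1.0]]
ft_force: [-0.3, 0.5, 0.0]
grip_width: 0.994
```

Request:
{"fn": "move_arm", "kwargs": {
  "dr": [
    [0.001,-0.006,0],
    [0,0,0]
  ],
  "offset": [
    [-0.004,0,0.001],
    [0,0,0]
  ],
  "grip": [0.085,0.085]
}}

```text
clock: 15.7
eef_pos: [0.6002, -0.02, 0.1581]
tcp_rot: [[1.0, -0.001, -0.0], [-0.001, -1.0, 0.0], [-0.0, -0.0, -1.0]]
ft_force: [-1.4, -0.1, -0.3]
grip_width: 0.995
```

```bash
python3 -c "
from h import *
wr('w11');s=manip.read_state();print(s['eef_pos'],s['tcp_rot'].round(4),s['ft_force'])
i=ld('w11')['i'].astype(int); print(proj(ld('w11'),[[.6005,-.0195,.2],[.6005+.032,-.0195,.2],[.6005-.032,-.0195,.2],[.6005,.0125,.2]]).round(1))
wr('t11','top')
"
```

```text
[ 0.60053825 -0.0200895   0.15827092] [[ 1.e+00 -7.e-04  6.e-04]
 [-7.e-04 -1.e+00  1.e-04]
 [ 6.e-04 -1.e-04 -1.e+00]] [-0.55686817 -0.49764715 -0.24735828]
[[257.7 335.7]
 [362.7 335.7]
 [152.8 335.7]
 [258.  238.3]]
```

Request:
{"fn": "move_arm", "kwargs": {
  "dr": [
    [0,0,0],
    [0,0,0],
    [0,0,0],
    [0,0,0],
    [0,0,0],
    [0,0,0]
  ],
  "offset": [
    [0,0,0],
    [0,0,0],
    [0,0,0],
    [0,0,0],
    [0,0,0],
    [0,0,0]
  ],
  "grip": [0.07,0.055,0.05,0.05,0.05,0.05],
  "newtons": 35
}}

```text
clock: 16.4
eef_pos: [0.601, -0.0202, 0.1592]
tcp_rot: [[1.0, -0.001, 0.002], [-0.001, -1.0, -0.0], [0.002, 0.0, -1.0]]
ft_force: [0.3, 0.1, 0.6]
grip_width: 0.721
```

Request:
{"fn": "move_arm", "kwargs": {
  "dr": [
    [0,0,0],
    [0,0,0],
    [0,0,0],
    [0,0,0],
    [0,0,0],
    [0,0,0],
    [0,0,0],
    [0,0,0],
    [0,0,0]
  ],
  "offset": [
    [0,0,-0.01],
    [0,0,-0.02],
    [0,0,-0.025],
    [-0.03,0,0],
    [-0.04,0.008,0],
    [-0.04,0.008,0],
    [-0.035,0.006,0],
    [0,0,0],
    [0,0,0.03]
  ],
  "grip": [0.05,0.05,0.05,0.05,0.05,0.05,0.05,0.05,0.05]
}}

```text
clock: 17.3
eef_pos: [0.4521, -0.0426, 0.1916]
tcp_rot: [[1.0, -0.0, 0.01], [-0.0, -1.0, -0.002], [0.01, 0.002, -1.0]]
ft_force: [0.9, 0.1, -2.5]
grip_width: 0.716
```

Request:
{"fn": "move_arm", "kwargs": {
  "dr": [
    [0.002,-0.01,0],
    [0,0,0],
    [0,0,0],
    [0,0,0]
  ],
  "offset": [
    [-0.004,0.001,0.03],
    [0,0,0.03],
    [0,0,0.022],
    [0,0,0]
  ],
  "grip": [0.05,0.05,0.05,0.05]
}}

```text
clock: 17.7
eef_pos: [0.4497, -0.0439, 0.1075]
tcp_rot: [[1.0, -0.001, 0.002], [-0.001, -1.0, -0.001], [0.002, 0.001, -1.0]]
ft_force: [-1.0, -0.1, -1.1]
grip_width: 0.719
```

Request:
{"fn": "move_arm", "kwargs": {
  "dr": [
    [0.001,-0.002,0],
    [0,0,0],
    [0,0,0],
    [0,0,0],
    [0,0,0]
  ],
  "offset": [
    [-0.001,0,0.006],
    [0,0,0.004],
    [0,0,0.002],
    [0,0,0.002],
    [0,0,0]
  ],
  "grip": [0.05,0.05,0.05,0.05,0.05]
}}

```text
clock: 18.2
eef_pos: [0.451, -0.0443, 0.0959]
tcp_rot: [[1.0, -0.0, 0.005], [-0.0, -1.0, -0.001], [0.005, 0.001, -1.0]]
ft_force: [-0.4, 1.2, -3.2]
grip_width: 0.718
```

Request:
{"fn": "move_arm", "kwargs": {
  "dr": [
    [0.001,-0.005,0],
    [0,0,0],
    [0,0,0]
  ],
  "offset": [
    [-0.001,0,0.002],
    [0,0,0.002],
    [0,0,0]
  ],
  "grip": [0.05,0.05,0.05]
}}

```text
clock: 18.5
eef_pos: [0.4507, -0.0444, 0.0931]
tcp_rot: [[1.0, -0.0, 0.002], [-0.0, -1.0, -0.0], [0.002, 0.0, -1.0]]
ft_force: [-0.1, 0.0, -1.6]
grip_width: 0.719
```

Request:
{"fn": "move_arm", "kwargs": {
  "dr": [
    [0,-0.002,0],
    [0,0,0]
  ],
  "offset": [
    [0,0,0.0015],
    [0,0,0.0005]
  ],
  "grip": [0.05,0.05]
}}

```text
clock: 18.7
eef_pos: [0.4509, -0.0444, 0.0929]
tcp_rot: [[1.0, -0.0, 0.002], [-0.0, -1.0, -0.001], [0.002, 0.001, -1.0]]
ft_force: [-3.3, 1.2, 6.0]
grip_width: 0.72
```

Request:
{"fn": "move_arm", "kwargs": {
  "dr": [
    [0,0,0],
    [0,0,0],
    [0,0,0],
    [0,0,0],
    [0,0,0],
    [0,0,0],
    [0,0,0],
    [0,0,0],
    [0,0,0]
  ],
  "offset": [
    [0,0,0],
    [0,0,0],
    [0,0,0],
    [0,0,0],
    [0,0,-0.03],
    [0,0,-0.04],
    [0,0,-0.045],
    [0,0,-0.045],
    [0,0,0]
  ],
  "grip": [0.085,0.085,0.085,0.085,0.085,0.085,0.085,0.085,0.085]
}}

```text
clock: 19.6
eef_pos: [0.4505, -0.0444, 0.2575]
tcp_rot: [[1.0, -0.0, -0.002], [-0.0, -1.0, 0.0], [-0.002, -0.0, -1.0]]
ft_force: [0.9, 0.1, -0.5]
grip_width: 0.994
```

Request:
{"fn": "move_arm", "kwargs": {
  "dr": [
    [0,0,0],
    [0,0,0],
    [0,0,0],
    [0,0,0],
    [0,0,0]
  ],
  "offset": [
    [0.037,-0.031,0],
    [0.037,-0.031,0],
    [0.037,-0.031,0],
    [0.036,-0.031,0],
    [0,0,0]
  ],
  "grip": [0.085,0.085,0.085,0.085,0.085]
}}

```text
clock: 20.1
eef_pos: [0.6023, 0.0833, 0.2571]
tcp_rot: [[1.0, -0.005, -0.0], [-0.005, -1.0, -0.0], [-0.0, 0.0, -1.0]]
ft_force: [-0.8, -0.4, -0.3]
grip_width: 0.994
```

```bash
python3 - <<'E'
from h import *
wr('w12');wr('s12','side');wr('t12','top')
s=manip.read_state();print(s['eef_pos'],s['tcp_rot'].round(3))
for n in('w12','s12','t12'):
    print(n,proj(ld(n),[[.598,.080,.2],[.643,.0325,.15],[.451,-.0444,.134],[.598,.08,.178]]).round(1).tolist())
E
```

```text
[0.59894986 0.08017261 0.25770306] [[ 1.    -0.007 -0.002]
 [-0.007 -1.    -0.001]
 [-0.002  0.001 -1.   ]]
w12 [[248.3, 228.6], [309.2, 262.7], [81.2, 335.6], [248.9, 216.1]]
s12 [[236.5, 143.3], [259.0, 164.5], [201.2, 199.9], [236.5, 150.8]]
t12 [[224.0, 189.5], [240.3, 175.7], [277.3, 241.2], [224.6, 191.3]]
```

```bash
python3 - <<'E'
from h import *
ci=ld('w12'); i=cv2.cvtColor(ci['i'],cv2.COLOR_RGB2GRAY)
for n,P,r in(('lid',[.598,.080,.178],.031),('jar',[.643,.0325,.15],.029)):
    c=proj(ci,[P])[0]; R=np.linalg.norm(proj(ci,[[P[0]+r,P[1],P[2]]])[0]-c)
    x0,y0=int(c[0]-R*1.5),int(c[1]-R*1.5); sub=cv2.medianBlur(i[max(y0,0):int(c[1]+R*1.5),max(x0,0):int(c[0]+R*1.5)],5)
    h=cv2.HoughCircles(sub,cv2.HOUGH_GRADIENT,1,5,param1=80,param2=12,minRadius=int(R*.93),maxRadius=int(R*1.07))
    print(n,c,R)
    if h is not None:
        for q in h[0][:3]: print(q+[max(x0,0),max(y0,0),0], back(ci,q[0]+max(x0,0),q[1]+max(y0,0),P[2]).round(4))
E
```

```text
lid [248.89196831 216.0691538 ] 48.099684802838844
[251.5        214.5         44.90000153] [0.5997 0.0811 0.178 ]
[249.5        177.5         44.79999924] [0.5986 0.1055 0.178 ]
[248.5        225.5         44.90000153] [0.5977 0.0735 0.178 ]
jar [309.18530097 262.70083351] 38.17539445210761
[310.5        269.5         37.09999847] [0.6442 0.0268 0.15  ]
[310.5        256.5         36.09999847] [0.6438 0.0377 0.15  ]
[254.5        219.5         35.15000153] [0.6016 0.0675 0.15  ]
```

Request:
{"fn": "move_arm", "kwargs": {
  "dr": [
    [0,0.002,-0.007],
    [0,0,0],
    [0,0,0],
    [0,0,0]
  ],
  "offset": [
    [0,0,0.03],
    [0,0,0.03],
    [0,0,0.015],
    [0,0,0]
  ],
  "grip": [0.085,0.085,0.085,0.085]
}}

```text
clock: 20.65
eef_pos: [0.5958, 0.076, 0.1819]
tcp_rot: [[1.0, -0.004, 0.001], [-0.004, -1.0, -0.002], [0.001, 0.002, -1.0]]
ft_force: [-1.5, 0.2, -0.2]
grip_width: 0.995
```

Request:
{"fn": "move_arm", "kwargs": {
  "dr": [
    [0.002,-0.001,-0.004],
    [0,0,0],
    [0,0,0],
    [0,0,0]
  ],
  "offset": [
    [0.003,-0.0045,0.012],
    [0,0,0.015],
    [0,0,0.006],
    [0,0,0]
  ],
  "grip": [0.085,0.085,0.085,0.085]
}}

```text
clock: 21.05
eef_pos: [0.5991, 0.0791, 0.15]
tcp_rot: [[1.0, -0.002, 0.004], [-0.002, -1.0, 0.001], [0.004, -0.001, -1.0]]
ft_force: [-0.4, 0.2, 0.7]
grip_width: 0.994
```

Request:
{"fn": "move_arm", "kwargs": {
  "dr": [
    [-0.001,-0.004,-0.002],
    [0,0,0],
    [0,0,0],
    [0,0,0],
    [0,0,0],
    [0,0,0],
    [0,0,0]
  ],
  "offset": [
    [-0.0005,-0.0015,0.005],
    [0,0,0],
    [0,0,0],
    [0,0,0],
    [0,0,0],
    [0,0,0],
    [0,0,0]
  ],
  "grip": [0.085,0.08,0.065,0.05,0.05,0.05,0.05],
  "newtons": 40
}}

```text
clock: 21.75
eef_pos: [0.5991, 0.0809, 0.1466]
tcp_rot: [[1.0, 0.001, 0.002], [0.001, -1.0, -0.0], [0.002, 0.0, -1.0]]
ft_force: [-0.3, 0.8, -1.3]
grip_width: 0.709
```

Request:
{"fn": "move_arm", "kwargs": {
  "dr": [
    [0,0,0],
    [0,0,0],
    [0,0,0],
    [0,0,0],
    [0,0,0],
    [0,0,0],
    [0,0,0],
    [0,0,0],
    [0,0,0]
  ],
  "offset": [
    [0,0,-0.01],
    [0,0,-0.02],
    [0,0,-0.025],
    [-0.03,0,0],
    [-0.04,0.004,0],
    [-0.04,0.004,0],
    [-0.035,0.004,0],
    [0,0,0],
    [0,0,0.03]
  ],
  "grip": [0.05,0.05,0.05,0.05,0.05,0.05,0.05,0.05,0.05]
}}

```text
clock: 22.65
eef_pos: [0.4506, 0.0685, 0.1799]
tcp_rot: [[1.0, 0.001, 0.012], [0.001, -1.0, -0.0], [0.012, 0.0, -1.0]]
ft_force: [0.4, 0.1, -3.4]
grip_width: 0.707
```

Request:
{"fn": "move_arm", "kwargs": {
  "dr": [
    [0.002,-0.008,0],
    [0,0,0],
    [0,0,0],
    [0,0,0]
  ],
  "offset": [
    [-0.003,0.001,0.03],
    [0,0,0.03],
    [0,0,0.018],
    [0,0,0]
  ],
  "grip": [0.05,0.05,0.05,0.05]
}}

```text
clock: 23.05
eef_pos: [0.45, 0.0675, 0.1002]
tcp_rot: [[1.0, 0.0, 0.007], [0.0, -1.0, 0.002], [0.007, -0.002, -1.0]]
ft_force: [-0.2, -0.2, -2.2]
grip_width: 0.707
```

Request:
{"fn": "move_arm", "kwargs": {
  "dr": [
    [-0.002,-0.007,0],
    [0,0,0],
    [0,0,0],
    [0,0,0]
  ],
  "offset": [
    [0,0,0.009],
    [0,0,0.006],
    [0,0,0.002],
    [0,0,0]
  ],
  "grip": [0.05,0.05,0.05,0.05]
}}

```text
clock: 23.45
eef_pos: [0.4524, 0.0676, 0.0844]
tcp_rot: [[1.0, 0.0, 0.004], [0.0, -1.0, -0.0], [0.004, 0.0, -1.0]]
ft_force: [0.5, -0.1, -3.1]
grip_width: 0.709
```

Request:
{"fn": "move_arm", "kwargs": {
  "dr": [
    [0,-0.004,0],
    [0,0,0],
    [0,0,0],
    [0,0,0]
  ],
  "offset": [
    [0,0,0.0025],
    [0,0,0.0015],
    [0,0,0.001],
    [0,0,0.0005]
  ],
  "grip": [0.05,0.05,0.05,0.05]
}}

```text
clock: 23.85
eef_pos: [0.4529, 0.0676, 0.0805]
tcp_rot: [[1.0, 0.001, 0.002], [0.001, -1.0, -0.0], [0.002, 0.0, -1.0]]
ft_force: [-3.6, -0.1, 10.3]
grip_width: 0.704
```

Request:
{"fn": "move_arm", "kwargs": {
  "dr": [
    [0,0,0],
    [0,0,0],
    [0,0,0],
    [0,0,0],
    [0,0,0],
    [0,0,0],
    [0,0,0],
    [0,0,0],
    [0,0,0]
  ],
  "offset": [
    [0,0,0],
    [0,0,0],
    [0,0,0],
    [0,0,0],
    [0,0,-0.03],
    [0,0,-0.04],
    [0,0,-0.045],
    [0,0,-0.04],
    [0,0,0]
  ],
  "grip": [0.085,0.085,0.085,0.085,0.085,0.085,0.085,0.085,0.085]
}}

```text
clock: 24.75
eef_pos: [0.4526, 0.0676, 0.2409]
tcp_rot: [[1.0, 0.0, -0.0], [0.0, -1.0, -0.0], [-0.0, 0.0, -1.0]]
ft_force: [1.1, -0.0, -1.1]
grip_width: 0.999
```

Request:
{"fn": "move_arm", "kwargs": {
  "dr": [
    [0,0,0],
    [0,0,0],
    [0,0,0],
    [0,0,0],
    [0,0,0],
    [0,0,0]
  ],
  "offset": [
    [0.038,0.007,0],
    [0.038,0.007,0],
    [0.038,0.007,0],
    [0.038,0.007,0],
    [0.038,0.007,0],
    [0,0,0]
  ],
  "grip": [0.085,0.085,0.085,0.085,0.085,0.085]
}}

```text
clock: 25.35
eef_pos: [0.6478, 0.0315, 0.2381]
tcp_rot: [[1.0, 0.001, -0.001], [0.001, -1.0, -0.0], [-0.001, 0.0, -1.0]]
ft_force: [-1.1, 0.6, -0.4]
grip_width: 0.99
```

```bash
python3 - <<'E'
from h import *
wr('w13');wr('s13','side');wr('t13','top')
s=manip.read_state();print(s['eef_pos'],s['tcp_rot'].round(3))
c=ld('w10')
print('green',back(c,o(608,1.5),o(172,1.5),.13),'red',back(c,o(592,1.5),o(380,1.5),.13))
ci=ld('w13'); i=cv2.cvtColor(ci['i'],cv2.COLOR_RGB2GRAY)
P=np.array([.643,.0325,.15]); c=proj(ci,[P])[0]; R=np.linalg.norm(proj(ci,[P+[.029,0,0]])[0]-c); print(c,R)
a=np.array([int(c[0]-R*1.6),int(c[1]-R*1.6)]).clip(0); sub=i[a[1]:int(c[1]+R*1.6),a[0]:int(c[0]+R*1.6)]
h=cv2.HoughCircles(cv2.medianBlur(sub,3),cv2.HOUGH_GRADIENT,1,5,param1=100,param2=10,minRadius=int(R*.85),maxRadius=int(R*1.05))
for q in h[0][:4]: print(q+[*a,0],back(ci,q[0]+a[0],q[1]+a[1],.15).round(4))
# combined picture
A=cv2.resize(ci['i'][:,100:420,::-1],None,fx=1.2,fy=1.2); B=cv2.resize(ld('s13')['i'][100:290,120:310,::-1],None,fx=2.1,fy=2.1)
H=max(len(A),len(B)); p=lambda x:cv2.copyMakeBorder(x,0,H-len(x),0,0,cv2.BORDER_CONSTANT)
m=np.hstack([p(A),p(B)]);print(m.shape);cv2.imwrite('pics/m13.png',m)
E
```

```text
[0.6440479  0.03261814 0.23888682] [[ 1.     0.002 -0.003]
 [ 0.002 -1.     0.   ]
 [-0.003 -0.    -1.   ]]
green [0.76568264 0.08554974 0.13      ] red [ 0.77111178 -0.06948813  0.13      ]
[248.39806531 205.58604725] 43.53807845479414
[249.5        207.5         38.29999924] [0.6437 0.0312 0.15  ]
[207.5        231.5         44.40000153] [0.6151 0.0139 0.15  ]
[249.5        201.5         39.79999924] [0.6437 0.0353 0.15  ]
[250.5        213.5         43.29999924] [0.6444 0.0269 0.15  ]
(461, 783, 3)
```

Request:
{"fn": "move_arm", "kwargs": {
  "dr": [
    [0,0.003,0.002],
    [0,0,0],
    [0,0,0],
    [0,0,0]
  ],
  "offset": [
    [0,0,0.025],
    [0,0,0.025],
    [0,0,0.015],
    [0,0,0]
  ],
  "grip": [0.085,0.085,0.085,0.085]
}}

```text
clock: 25.9
eef_pos: [0.6403, 0.0339, 0.1732]
tcp_rot: [[1.0, 0.001, 0.001], [0.001, -1.0, 0.0], [0.001, -0.0, -1.0]]
ft_force: [0.7, -0.1, 0.5]
grip_width: 0.993
```

Request:
{"fn": "move_arm", "kwargs": {
  "dr": [
    [0,0,0],
    [0,0,0],
    [0,0,0],
    [0,0,0],
    [0,0,0]
  ],
  "offset": [
    [0.003,0.001,0.02],
    [0,0,0.02],
    [0,0,0.015],
    [0,0,0.005],
    [0,0,0]
  ],
  "grip": [0.085,0.085,0.085,0.085,0.085]
}}

```text
clock: 26.4
eef_pos: [0.6422, 0.0341, 0.117]
tcp_rot: [[1.0, 0.003, 0.006], [0.003, -1.0, 0.0], [0.006, -0.0, -1.0]]
ft_force: [0.2, 0.3, 0.5]
grip_width: 0.993
```

Request:
{"fn": "move_arm", "kwargs": {
  "dr": [
    [0,-0.006,0],
    [0,0,0],
    [0,0,0],
    [0,0,0],
    [0,0,0],
    [0,0,0],
    [0,0,0]
  ],
  "offset": [
    [0.001,0.001,0.006],
    [0,0,0],
    [0,0,0],
    [0,0,0],
    [0,0,0],
    [0,0,0],
    [0,0,0]
  ],
  "grip": [0.085,0.07,0.055,0.05,0.05,0.05,0.05],
  "newtons": 45
}}

```text
clock: 27.1
eef_pos: [0.6439, 0.0332, 0.1138]
tcp_rot: [[1.0, 0.003, 0.003], [0.003, -1.0, -0.0], [0.003, 0.0, -1.0]]
ft_force: [-0.2, 0.5, -2.3]
grip_width: 0.655
```

Request:
{"fn": "move_arm", "kwargs": {
  "dr": [
    [0,0,0],
    [0,0,0],
    [0,0,0],
    [0,0,0],
    [0,0,0],
    [0,0,0],
    [0,0,0],
    [0,0,0],
    [0,0,0],
    [0,0,0],
    [0,0,0],
    [0,0,0]
  ],
  "offset": [
    [0,0,-0.01],
    [0,0,-0.03],
    [0,0,-0.035],
    [-0.022,-0.038,0],
    [-0.022,-0.038,0],
    [-0.022,-0.038,0],
    [-0.022,-0.038,0],
    [-0.022,-0.038,0],
    [-0.022,-0.038,0],
    [-0.022,-0.038,0],
    [-0.022,-0.038,0],
    [-0.022,-0.038,0]
  ],
  "grip": [0.05,0.05,0.05,0.05,0.05,0.05,0.05,0.05,0.05,0.05,0.05,0.05]
}}

```text
clock: 28.3
eef_pos: [0.4412, 0.3826, 0.1987]
tcp_rot: [[1.0, -0.006, 0.01], [-0.006, -1.0, 0.002], [0.01, -0.002, -1.0]]
ft_force: [0.4, 0.7, -3.2]
grip_width: 0.652
```

Request:
{"fn": "move_arm", "kwargs": {
  "dr": [
    [0,0,0]
  ],
  "offset": [
    [0,0,0]
  ],
  "grip": [0.05]
}}

```text
clock: 28.4
eef_pos: [0.4385, 0.3863, 0.1996]
tcp_rot: [[1.0, -0.002, 0.01], [-0.002, -1.0, 0.003], [0.01, -0.003, -1.0]]
ft_force: [-0.3, -1.0, -3.1]
grip_width: 0.652
```

```bash
python3 - <<'E'
from h import *
s=manip.read_state();print(s['eef_pos'],s['tcp_rot'].round(3),s['ft_force'])
wr('w14'); wr('s14','side')
for n in('t12','t13','s12','s13','w14'):
    ci=ld(n); I=ci['i'].astype(int); c=proj(ci,[[.4415,.3925,.003]])[0]
    yy,xx=np.mgrid[:384,:512]; near=np.hypot(xx-c[0],yy-c[1])<(30 if n[0]!='w' else 130)
    gx=I[...,1]-I[...,0]; m=near&(gx>4)
    ys,xs=np.nonzero(m); k=len(xs)
    if k>5: print(n,k,c.round(1),xs.mean(),ys.mean(),back(ci,xs.mean(),ys.mean(),.003).round(4), 'extent',[back(ci,xs.min(),ys.mean(),.003).round(3)[:2],back(ci,xs.max(),ys.mean(),.003).round(3)[:2],back(ci,xs.mean(),ys.min(),.003).round(3)[:2],back(ci,xs.mean(),ys.max(),.003).round(3)[:2]])
E
```

```text
[0.43853485 0.38625006 0.19955761] [[ 1.    -0.002  0.01 ]
 [-0.002 -1.     0.003]
 [ 0.01  -0.003 -1.   ]] [-0.314153   -0.95344612 -3.07588543]
w14 2728 [256.1 167. ] 221.90982404692082 78.34457478005865 [0.4107 0.4737 0.003 ] extent [array([0.364, 0.474]), array([0.486, 0.474]), array([0.411, 0.499]), array([0.41 , 0.434])]
```

```bash
python3 - <<'E'
from h import *
for n in('t12','t13','s13'):
    ci=ld(n); I=cv2.GaussianBlur(ci['i'],(3,3),0).astype(int); c=proj(ci,[[.4415,.3925,.003]])[0]; u,v=c.round().astype(int)
    D=I[...,0]-I[...,1]; sub=D[v-24:v+25,u-32:u+33]
    m=(sub<=(np.median(sub)+sub.min())/2); 
    k,l,st,ce=cv2.connectedComponentsWithStats(m.astype(np.uint8)); b=1+np.argmax(st[1:,4]); e=ce[b]+[u-32,v-24]
    print(n,c.round(1),sub.min(),np.median(sub),st[b],e,back(ci,*e,.003).round(4))
E
```

```text
t12 [130.4 268.4] -1 14.0 [ 20  10  28  28 608] [131.90296053 267.55427632] [0.4433 0.3879 0.003 ]
t13 [130.4 268.4] -2 14.0 [ 20  10  28  27 601] [131.89351082 267.41930116] [0.4437 0.3879 0.003 ]
s13 [155.3 167. ] 2 14.0 [  0  30  65  19 370] [152.99459459 184.9       ] [0.4058 0.2843 0.003 ]
```

Request:
{"fn": "move_arm", "kwargs": {
  "dr": [
    [-0.003,-0.01,-0.002],
    [0,0,0],
    [0,0,0],
    [0,0,0],
    [0,0,0]
  ],
  "offset": [
    [0.004,-0.005,0.03],
    [0,0,0.04],
    [0,0,0.035],
    [0,0,0.02],
    [0,0,0]
  ],
  "grip": [0.05,0.05,0.05,0.05,0.05]
}}

```text
clock: 29.0
eef_pos: [0.4506, 0.3841, 0.0737]
tcp_rot: [[1.0, -0.008, 0.006], [-0.008, -1.0, 0.002], [0.006, -0.002, -1.0]]
ft_force: [0.7, -0.5, -1.9]
grip_width: 0.65
```

Request:
{"fn": "move_arm", "kwargs": {
  "dr": [
    [-0.002,-0.006,-0.006],
    [0,0,0],
    [0,0,0],
    [0,0,0]
  ],
  "offset": [
    [-0.008,-0.007,0.008],
    [0,0,0.006],
    [0,0,0.004],
    [0,0,0]
  ],
  "grip": [0.05,0.05,0.05,0.05]
}}

```text
clock: 29.4
eef_pos: [0.4445, 0.391, 0.0577]
tcp_rot: [[1.0, -0.004, 0.002], [-0.004, -1.0, 0.002], [0.002, -0.002, -1.0]]
ft_force: [0.3, -0.1, -1.9]
grip_width: 0.655
```

Request:
{"fn": "move_arm", "kwargs": {
  "dr": [
    [-0.002,-0.002,0],
    [0,0,0],
    [0,0,0],
    [0,0,0]
  ],
  "offset": [
    [-0.001,0,0.005],
    [0,0,0.003],
    [0,0,0.0015],
    [0,0,0]
  ],
  "grip": [0.05,0.05,0.05,0.05]
}}

```text
clock: 29.8
eef_pos: [0.4439, 0.3914, 0.0488]
tcp_rot: [[1.0, -0.003, 0.002], [-0.003, -1.0, 0.001], [0.002, -0.001, -1.0]]
ft_force: [0.1, 0.2, -2.8]
grip_width: 0.655
```

Request:
{"fn": "move_arm", "kwargs": {
  "dr": [
    [-0.001,-0.002,0],
    [0,0,0],
    [0,0,0],
    [0,0,0]
  ],
  "offset": [
    [-0.001,0,0.001],
    [0,0,0.0007],
    [0,0,0.0006],
    [0,0,0]
  ],
  "grip": [0.05,0.05,0.05,0.05]
}}

```text
clock: 30.2
eef_pos: [0.443, 0.3916, 0.0469]
tcp_rot: [[1.0, -0.003, 0.001], [-0.003, -1.0, 0.001], [0.001, -0.001, -1.0]]
ft_force: [-0.2, 1.0, -2.3]
grip_width: 0.651
```

Request:
{"fn": "move_arm", "kwargs": {
  "dr": [
    [0,0,0],
    [0,0,0]
  ],
  "offset": [
    [0,0,0.0006],
    [0,0,0.0006]
  ],
  "grip": [0.05,0.05]
}}

```text
clock: 30.4
eef_pos: [0.443, 0.3917, 0.0468]
tcp_rot: [[1.0, -0.003, 0.001], [-0.003, -1.0, 0.001], [0.001, -0.001, -1.0]]
ft_force: [-3.5, -1.7, 8.9]
grip_width: 0.655
```

Request:
{"fn": "move_arm", "kwargs": {
  "dr": [
    [0,0,0],
    [0,0,0],
    [0,0,0],
    [0,0,0],
    [0,0,0],
    [0,0,0],
    [0,0,0],
    [0,0,0],
    [0,0,0],
    [0,0,0]
  ],
  "offset": [
    [0,0,0],
    [0,0,0],
    [0,0,0],
    [0,0,0],
    [0,0,0],
    [0,0,-0.03],
    [0,0,-0.04],
    [0,0,-0.045],
    [0,0,-0.045],
    [0,0,0]
  ],
  "grip": [0.065,0.085,0.085,0.085,0.085,0.085,0.085,0.085,0.085,0.085]
}}

```text
clock: 31.4
eef_pos: [0.443, 0.3914, 0.2113]
tcp_rot: [[1.0, -0.003, -0.001], [-0.003, -1.0, -0.001], [-0.001, 0.001, -1.0]]
ft_force: [-0.2, 0.4, -0.6]
grip_width: 0.999
```

Request:
{"fn": "move_arm", "kwargs": {
  "dr": [
    [0,0,0],
    [0,0,0],
    [0,0,0],
    [0,0,0],
    [0,0,0],
    [0,0,0],
    [0,0,0],
    [0,0,0],
    [0,0,0]
  ],
  "offset": [
    [0.001,0.04,-0.02],
    [0.001,0.041,-0.02],
    [0.001,0.041,0],
    [0.001,0.041,0],
    [0.001,0.041,0],
    [0.001,0.041,0],
    [0.001,0.041,0],
    [0.001,0.041,0],
    [0,0,0]
  ],
  "grip": [0.085,0.085,0.085,0.085,0.085,0.085,0.085,0.085,0.085]
}}

```text
clock: 32.3
eef_pos: [0.449, 0.0535, 0.2501]
tcp_rot: [[1.0, 0.0, 0.0], [0.0, -1.0, -0.0], [0.0, 0.0, -1.0]]
ft_force: [-0.0, -0.3, 0.2]
grip_width: 0.995
```

```bash
python3 - <<'E'
from h import *
s=manip.read_state();print(s['eef_pos'],s['tcp_rot'].round(3),s['ft_force'])
wr('w15'); wr('s15','side'); wr('t15','top')
A=cv2.resize(ld('s15')['i'][110:270,110:310,::-1],None,fx=2.2,fy=2.2,interpolation=cv2.INTER_CUBIC); B=cv2.resize(ld('t15')['i'][150:330,80:300,::-1],None,fx=1.6,fy=1.6,interpolation=cv2.INTER_CUBIC)
H=max(len(A),len(B)); p=lambda x:cv2.copyMakeBorder(x,0,H-len(x),0,0,cv2.BORDER_CONSTANT)
m=np.hstack([p(A),p(B)]);print(m.shape);cv2.imwrite('pics/m15.png',m)
E
```

```text
[0.44899319 0.05352463 0.25008458] [[ 1.  0.  0.]
 [ 0. -1. -0.]
 [ 0.  0. -1.]] [-0.02741116 -0.34436544  0.22689458]
(352, 792, 3)
```

View pics/m15.png

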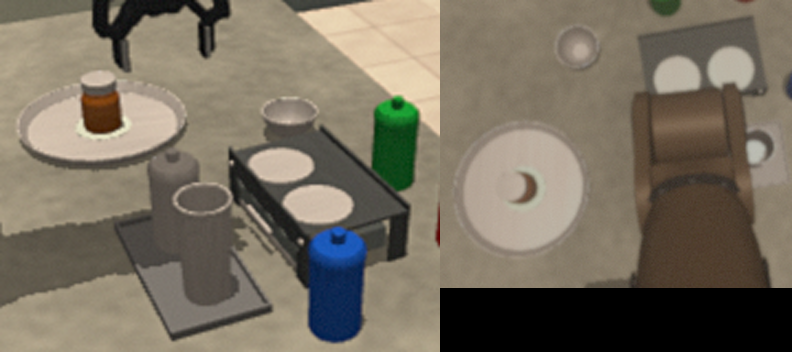

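The jar stands upright inside the circle, and both steel vessels stand on the tray. Now I'm returning the canister.

Request:
{"fn": "move_arm", "kwargs": {
  "dr": [
    [0,0,0],
    [0,0,0],
    [0,0,0],
    [0,0,0]
  ],
  "offset": [
    [0.004,-0.014,0],
    [0,0,0.04],
    [0,0,0.045],
    [0,0,0]
  ],
  "grip": [0.085,0.085,0.085,0.085]
}}

```text
clock: 32.85
eef_pos: [0.4538, 0.0769, 0.1637]
tcp_rot: [[1.0, 0.01, 0.004], [0.01, -1.0, 0.001], [0.004, -0.001, -1.0]]
ft_force: [-0.1, 0.5, -0.1]
grip_width: 0.994
```

```bash
python3 - <<'E'
from h import *
ci=ld('t15'); I=cv2.GaussianBlur(ci['i'],(3,3),0).astype(int)
for P in([.5985,.0805,.07],[.6005,-.0195,.07]):
    u,v=proj(ci,[P])[0].round().astype(int); sub=I[v-22:v+23,u-22:u+23].mean(2); m=(sub>(sub.max()+sub.min())/2)
    k,l,st,ce=cv2.connectedComponentsWithStats(m.astype(np.uint8)); b=1+np.argmax(st[1:,4]); e=ce[b]+[u-22,v-22]; print((u,v),st[b],e,back(ci,*e,.07).round(4))
    e=st[b][:2]+st[b][2:4]/2-.5+[u-22,v-22];print(back(ci,*e,.07).round(4))
E
```

```text
(np.int64(227), np.int64(199)) [  8   8  30  23 566] [227.52650177 196.64487633] [0.6059 0.0775 0.07  ]
[0.6078 0.0773 0.07  ]
(np.int64(260), np.int64(194)) [  9   7  30  27 624] [261.39903846 191.82371795] [ 0.6072 -0.0231  0.07  ]
[ 0.6066 -0.0234  0.07  ]
```

Request:
{"fn": "move_arm", "kwargs": {
  "dr": [
    [-0.001,-0.004,0.01],
    [0,0,0],
    [0,0,0],
    [0,0,0]
  ],
  "offset": [
    [-0.001,0.009,0.01],
    [0,0,0.025],
    [0,0,0.025],
    [0,0,0]
  ],
  "grip": [0.085,0.085,0.085,0.085]
}}

```text
clock: 33.25
eef_pos: [0.4553, 0.069, 0.106]
tcp_rot: [[1.0, 0.003, 0.005], [0.003, -1.0, 0.0], [0.005, -0.0, -1.0]]
ft_force: [-0.3, 0.7, 0.5]
grip_width: 0.997
```

Request:
{"fn": "move_arm", "kwargs": {
  "dr": [
    [0,-0.005,0.003],
    [0,0,0],
    [0,0,0],
    [0,0,0]
  ],
  "offset": [
    [-0.002,0.001,0.01],
    [0,0,0.01],
    [0,0,0.004],
    [0,0,0]
  ],
  "grip": [0.085,0.085,0.085,0.085]
}}

```text
clock: 33.65
eef_pos: [0.4552, 0.0679, 0.0841]
tcp_rot: [[1.0, -0.0, 0.005], [-0.0, -1.0, 0.0], [0.005, -0.0, -1.0]]
ft_force: [0.8, -0.2, 0.0]
grip_width: 0.996
```

Request:
{"fn": "move_arm", "kwargs": {
  "dr": [
    [0,-0.005,0],
    [0,0,0],
    [0,0,0],
    [0,0,0],
    [0,0,0],
    [0,0,0],
    [0,0,0]
  ],
  "offset": [
    [-0.0025,0,0.003],
    [0,0,0],
    [0,0,0],
    [0,0,0],
    [0,0,0],
    [0,0,0],
    [0,0,0]
  ],
  "grip": [0.085,0.07,0.055,0.05,0.05,0.05,0.05],
  "newtons": 40
}}

```text
clock: 34.35
eef_pos: [0.4528, 0.0679, 0.082]
tcp_rot: [[1.0, -0.0, 0.001], [-0.0, -1.0, 0.0], [0.001, -0.0, -1.0]]
ft_force: [-0.3, 0.4, -2.2]
grip_width: 0.71
```

Request:
{"fn": "move_arm", "kwargs": {
  "dr": [
    [0,0,0],
    [0,0,0],
    [0,0,0],
    [0,0,0],
    [0,0,0],
    [0,0,0],
    [0,0,0],
    [0,0,0],
    [0,0,0]
  ],
  "offset": [
    [0,0,-0.01],
    [0,0,-0.03],
    [0,0,-0.04],
    [0,0,-0.03],
    [0.035,-0.004,0],
    [0.04,-0.004,0],
    [0.04,-0.003,0],
    [0.025,-0.002,0],
    [0,0,0]
  ],
  "grip": [0.05,0.05,0.05,0.05,0.05,0.05,0.05,0.05,0.05]
}}

```text
clock: 35.25
eef_pos: [0.5954, 0.0815, 0.2029]
tcp_rot: [[1.0, -0.0, 0.002], [-0.0, -1.0, 0.0], [0.002, -0.0, -1.0]]
ft_force: [0.3, -0.2, -2.7]
grip_width: 0.711
```

Request:
{"fn": "move_arm", "kwargs": {
  "dr": [
    [0,-0.002,0],
    [0,0,0],
    [0,0,0],
    [0,0,0]
  ],
  "offset": [
    [0.003,0,0.015],
    [0,0,0.015],
    [0,0,0.01],
    [0,0,0]
  ],
  "grip": [0.05,0.05,0.05,0.05]
}}

```text
clock: 35.65
eef_pos: [0.5959, 0.0814, 0.1602]
tcp_rot: [[1.0, -0.0, -0.003], [-0.0, -1.0, 0.0], [-0.003, -0.0, -1.0]]
ft_force: [-0.8, 0.4, -2.0]
grip_width: 0.704
```

Request:
{"fn": "move_arm", "kwargs": {
  "dr": [
    [0,0.003,0],
    [0,0,0],
    [0,0,0],
    [0,0,0]
  ],
  "offset": [
    [0.003,0,0.005],
    [0,0,0.003],
    [0,0,0.002],
    [0,0,0]
  ],
  "grip": [0.05,0.05,0.05,0.05]
}}

```text
clock: 36.05
eef_pos: [0.5987, 0.0814, 0.1501]
tcp_rot: [[1.0, -0.0, 0.001], [-0.0, -1.0, 0.0], [0.001, -0.0, -1.0]]
ft_force: [0.2, -0.4, -2.5]
grip_width: 0.706
```

Request:
{"fn": "move_arm", "kwargs": {
  "dr": [
    [0,-0.001,0],
    [0,0,0],
    [0,0,0],
    [0,0,0]
  ],
  "offset": [
    [0,0,0.001],
    [0,0,0.0007],
    [0,0,0.0006],
    [0,0,0.0006]
  ],
  "grip": [0.05,0.05,0.05,0.05]
}}

```text
clock: 36.45
eef_pos: [0.599, 0.0814, 0.148]
tcp_rot: [[1.0, -0.0, 0.001], [-0.0, -1.0, 0.0], [0.001, -0.0, -1.0]]
ft_force: [-2.4, 0.6, 4.5]
grip_width: 0.708
```

Request:
{"fn": "move_arm", "kwargs": {
  "dr": [
    [0,0,0],
    [0,0,0],
    [0,0,0],
    [0,0,0],
    [0,0,0],
    [0,0,0],
    [0,0,0],
    [0,0,0]
  ],
  "offset": [
    [0,0,0],
    [0,0,0],
    [0,0,0],
    [0,0,0],
    [0,0,-0.03],
    [0,0,-0.04],
    [0,0,-0.03],
    [0,0,0]
  ],
  "grip": [0.085,0.085,0.085,0.085,0.085,0.085,0.085,0.085]
}}

```text
clock: 37.25
eef_pos: [0.599, 0.0813, 0.2515]
tcp_rot: [[1.0, -0.0, 0.0], [-0.0, -1.0, 0.0], [0.0, -0.0, -1.0]]
ft_force: [-0.1, 0.1, 0.2]
grip_width: 0.999
```

Request:
{"fn": "move_arm", "kwargs": {
  "dr": [
    [0,0,0],
    [0,0,0],
    [0,0,0],
    [0,0,0],
    [0,0,0],
    [0,0,0],
    [0,0,0]
  ],
  "offset": [
    [-0.037,0.031,0],
    [-0.037,0.031,0],
    [-0.037,0.031,0],
    [-0.037,0.031,0],
    [0,0,0.03],
    [0,0,0.03],
    [0,0,0]
  ],
  "grip": [0.085,0.085,0.085,0.085,0.085,0.085,0.085]
}}

```text
clock: 37.95
eef_pos: [0.4445, -0.0463, 0.1881]
tcp_rot: [[1.0, 0.0, 0.003], [0.0, -1.0, -0.0], [0.003, 0.0, -1.0]]
ft_force: [0.1, -0.1, 0.3]
grip_width: 0.995
```

Request:
{"fn": "move_arm", "kwargs": {
  "dr": [
    [0,-0.003,0],
    [0,0,0],
    [0,0,0],
    [0,0,0],
    [0,0,0],
    [0,0,0]
  ],
  "offset": [
    [0.006,-0.002,0],
    [0,0,0],
    [0,0,0.03],
    [0,0,0.03],
    [0,0,0.02],
    [0,0,0]
  ],
  "grip": [0.085,0.085,0.085,0.085,0.085,0.085]
}}

```text
clock: 38.55
eef_pos: [0.4562, -0.0436, 0.1109]
tcp_rot: [[1.0, 0.003, 0.009], [0.003, -1.0, -0.003], [0.009, 0.003, -1.0]]
ft_force: [-0.1, 0.0, 0.6]
grip_width: 0.997
```

Request:
{"fn": "move_arm", "kwargs": {
  "dr": [
    [0.003,-0.009,0.003],
    [0,0,0],
    [0,0,0],
    [0,0,0]
  ],
  "offset": [
    [-0.005,0.001,0.008],
    [0,0,0.006],
    [0,0,0.003],
    [0,0,0]
  ],
  "grip": [0.085,0.085,0.085,0.085]
}}

```text
clock: 38.95
eef_pos: [0.4529, -0.0446, 0.0958]
tcp_rot: [[1.0, 0.001, 0.004], [0.001, -1.0, -0.001], [0.004, 0.001, -1.0]]
ft_force: [0.2, -0.1, 1.0]
grip_width: 0.996
```

Request:
{"fn": "move_arm", "kwargs": {
  "dr": [
    [0.001,-0.004,0],
    [0,0,0],
    [0,0,0],
    [0,0,0],
    [0,0,0],
    [0,0,0],
    [0,0,0]
  ],
  "offset": [
    [-0.0025,0,0.002],
    [0,0,0],
    [0,0,0],
    [0,0,0],
    [0,0,0],
    [0,0,0],
    [0,0,0]
  ],
  "grip": [0.085,0.07,0.055,0.05,0.05,0.05,0.05],
  "newtons": 35
}}

```text
clock: 39.65
eef_pos: [0.4508, -0.0448, 0.095]
tcp_rot: [[1.0, 0.001, 0.002], [0.001, -1.0, -0.0], [0.002, 0.0, -1.0]]
ft_force: [-0.1, 1.5, -1.7]
grip_width: 0.72
```

Request:
{"fn": "move_arm", "kwargs": {
  "dr": [
    [0,0,0],
    [0,0,0],
    [0,0,0],
    [0,0,0],
    [0,0,0],
    [0,0,0],
    [0,0,0],
    [0,0,0],
    [0,0,0]
  ],
  "offset": [
    [0,0,-0.01],
    [0,0,-0.03],
    [0,0,-0.04],
    [0,0,-0.03],
    [0.035,-0.006,0],
    [0.04,-0.006,0],
    [0.04,-0.006,0],
    [0.03,-0.006,0],
    [0,0,0]
  ],
  "grip": [0.05,0.05,0.05,0.05,0.05,0.05,0.05,0.05,0.05]
}}

```text
clock: 40.55
eef_pos: [0.5989, -0.0193, 0.2164]
tcp_rot: [[1.0, 0.0, 0.004], [0.0, -1.0, 0.0], [0.004, -0.0, -1.0]]
ft_force: [-0.6, -0.4, -2.7]
grip_width: 0.713
```

Request:
{"fn": "move_arm", "kwargs": {
  "dr": [
    [0,-0.004,0],
    [0,0,0],
    [0,0,0],
    [0,0,0]
  ],
  "offset": [
    [0.001,0.001,0.015],
    [0,0,0.015],
    [0,0,0.012],
    [0,0,0]
  ],
  "grip": [0.05,0.05,0.05,0.05]
}}

```text
clock: 40.95
eef_pos: [0.5973, -0.0204, 0.1716]
tcp_rot: [[1.0, 0.0, -0.003], [0.0, -1.0, 0.0], [-0.003, -0.0, -1.0]]
ft_force: [0.3, 0.4, -2.2]
grip_width: 0.72
```

Request:
{"fn": "move_arm", "kwargs": {
  "dr": [
    [0,0.003,0],
    [0,0,0],
    [0,0,0],
    [0,0,0]
  ],
  "offset": [
    [0.003,0,0.004],
    [0.0005,0,0.002],
    [0,0,0.002],
    [0,0,0]
  ],
  "grip": [0.05,0.05,0.05,0.05]
}}

```text
clock: 41.35
eef_pos: [0.6006, -0.0208, 0.1637]
tcp_rot: [[1.0, -0.0, 0.0], [-0.0, -1.0, 0.0], [0.0, -0.0, -1.0]]
ft_force: [0.1, -0.3, -1.1]
grip_width: 0.724
```

Request:
{"fn": "move_arm", "kwargs": {
  "dr": [
    [0,0,0],
    [0,0,0],
    [0,0,0],
    [0,0,0]
  ],
  "offset": [
    [0.0004,0,0.001],
    [0,0,0.0008],
    [0,0,0.0007],
    [0,0,0.0006]
  ],
  "grip": [0.05,0.05,0.05,0.05]
}}

```text
clock: 41.75
eef_pos: [0.6013, -0.0209, 0.1613]
tcp_rot: [[1.0, -0.0, 0.002], [-0.0, -1.0, -0.0], [0.002, 0.0, -1.0]]
ft_force: [-0.1, -0.3, -2.3]
grip_width: 0.717
```

Request:
{"fn": "move_arm", "kwargs": {
  "dr": [
    [0,-0.002,0],
    [0,0,0]
  ],
  "offset": [
    [0,0,0.0006],
    [0,0,0.0006]
  ],
  "grip": [0.05,0.05]
}}

```text
clock: 41.95
eef_pos: [0.6015, -0.0209, 0.161]
tcp_rot: [[1.0, -0.0, 0.0], [-0.0, -1.0, -0.0], [0.0, 0.0, -1.0]]
ft_force: [-3.3, -0.0, 7.9]
grip_width: 0.723
```

Contact, so I'm releasing, rising, and backing off to the spot where the earlier shelf view (w10) was taken for a direct before/after comparison.

Request:
{"fn": "move_arm", "kwargs": {
  "dr": [
    [0,0,0],
    [0,0,0],
    [0,0,0],
    [0,0,0],
    [0,0,0],
    [0,0,0],
    [0,0,0],
    [0,0,0],
    [0,0,0],
    [0,0,0],
    [0,0,0]
  ],
  "offset": [
    [0,0,0],
    [0,0,0],
    [0,0,0],
    [0,0,0],
    [0,0,-0.03],
    [0,0,-0.04],
    [0,0,-0.045],
    [0,0,-0.045],
    [0,0,-0.04],
    [0.006,-0.05,0],
    [0,0,0]
  ],
  "grip": [0.085,0.085,0.085,0.085,0.085,0.085,0.085,0.085,0.085,0.085,0.085]
}}

```text
clock: 43.05
eef_pos: [0.6074, 0.0293, 0.3687]
tcp_rot: [[1.0, -0.003, -0.001], [-0.003, -1.0, 0.001], [-0.001, -0.001, -1.0]]
ft_force: [0.4, -0.5, -0.3]
grip_width: 0.997
```

```bash
python3 - <<'E'
from h import *
s=manip.read_state();print(s['eef_pos'],s['ft_force'],s['clock'])
wr('w16'); wr('s16','side')
ci=ld('w16')
s0=cv2.resize(cv2.imread('pics/side0.png'),(512,384),interpolation=cv2.INTER_AREA); A=ld('s16')['i'][:,:,::-1]
# template shifts in the side picture, before/after
for n,(x0,y0,x1,y1) in {'can':(222,138,246,165),'tumb':(238,150,270,205),'blue':(246,210,278,265)}.items():
    T=cv2.cvtColor(s0,cv2.COLOR_BGR2GRAY)[y0:y1,x0:x1]; S=cv2.cvtColor(np.ascontiguousarray(A),cv2.COLOR_BGR2GRAY)[y0-8:y1+8,x0-8:x1+8]
    R=cv2.matchTemplate(S,T,cv2.TM_CCOEFF_NORMED); _,m,_,l=cv2.minMaxLoc(R); print(n,m,np.array(l)-8)
B=cv2.resize(ci['i'][40:300,190:330,::-1],None,fx=1.7,fy=1.7,interpolation=cv2.INTER_CUBIC);C=cv2.resize(A[100:370,90:370],None,fx=1.98,fy=1.98,interpolation=cv2.INTER_CUBIC)
print('w16 origin 190,40 s1.7; C from col',B.shape[1])
H=max(len(B),len(C)); p=lambda x:cv2.copyMakeBorder(x,0,H-len(x),0,0,cv2.BORDER_CONSTANT)
cv2.imwrite('pics/m16.png',np.hstack([p(B),p(C)]))
E
```

```text
[0.60739846 0.02926639 0.36865596] [ 0.44106041 -0.50801052 -0.27154937] 43.05
can 0.7606468200683594 [0 0]
tumb 0.8414257764816284 [0 0]
blue 0.9974673986434937 [0 0]
w16 origin 190,40 s1.7; C from col 238
```

View pics/m16.png

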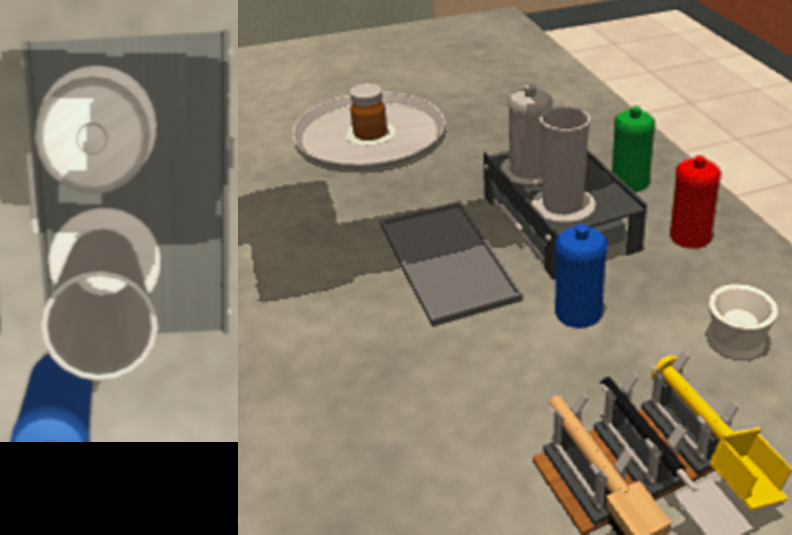

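```bash
python3 - <<'E'
from h import *
ci=ld('w16'); g=lambda u,v:back(ci,o(u,1.7)+190,o(v,1.7)+40,.2).round(4)
print('can',g(91.5,138),'before .5981 .0802; tumb',g(100.5,326),'before .6005 -.0195')
manip.hand_in()
E
```

```text
can [0.5975 0.0804 0.2   ] before .5981 .0802; tumb [ 0.6014 -0.0204  0.2   ] before .6005 -.0195
the job is handed in; nothing more can be done
```

The job is done and handed in at about 43 s of the 144 s allowed, in the order you asked. No verdict came back from the hand-in.

**What I did**
1. I took the scoop off the thali and snapped its handle into the empty clip, bowl upward.
2. I stood the tumbler and then the canister on the grey tray. I moved neither with any sign of contact with the jar.
3. I lifted the jar out and set it down upright inside the thali's circle.
4. I put the canister back, then the tumbler, on their places on the shelf.

**What the last checks showed**
- **Canister and tumbler:** in the wrist camera the canister is within 1 mm of where it stood before, and the tumbler about 1.3 mm off. The side camera shows no shift for either.
- **Jar:** it stands upright inside the circle. The top and wrist cameras disagreed on the circle's centre by about 7 mm, so I aimed at the mean.
- **Bystanders:** the final side picture shows the mortar and the coloured look-alikes standing. The katori is hidden behind the shelf there, but I never went near it.

**What disagreed**
- **Clip height:** the scoop's handle axis sits at 52 mm above the table rather than 45 mm. I put this down to the roughly 7 mm board under the clip's foot, and the foot's apparent length agrees. Pressing on the handle with 31 N did not move it.
- **Force while seating the scoop:** one press went too hard, with the wrist force reading 70 N at the end of that move. It is under the 120 N limit, but more than was needed.

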